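Turn a clay tile over in its clamshell drying holder

ROBOT

A 6-joint arm with a two-finger parallel gripper is mounted at the origin on a cart in front of the work surface, level with it; the furniture and walls round the work are solid. World frame = base frame: x ahead of the robot, y to its left, z up, the work surface at z = 0. Lengths are in m, angles in rad, forces in N, time in s.
With the tool pointing down it reaches from about 0.35 to 0.925 m from the base axis. Payload 6.4 kg.
Tool frame: the origin (TCP) lies on the centre line of the jaws, within the pads' length; the fingertips stand 11 mm ahead of it and the grasp point (between the pads) lies 8 mm behind it; z points along the fingers, y is the line along which they close (so a half turn about z gives the same grasp; the last joint's range is limited). The gripper opens to 94 mm and grips with 3 to 60 N. Pads are 16 mm wide; open, the fingers measure 119 mm over their backs; the gripper's body (75 mm by 177 mm) begins 78 mm behind the grasp point.
Start: joints at [-1.368, 0.245, 1.558, -0, 1.339, -0.174], TCP at [0.239, -0.604, 0.216] pointing down, gripper open.
Joint ranges: [-3.13, 3.13], [-1.02, 2.26], [0.13, 2.54], [-0.95, 4.09], [0.21, 2.88], [-2.74, 2.74]. Speed limits (rad/s): [2.57, 2.57, 3.14, 3.14, 3.14, 3.14].

INTERFACE

Orientations are given as a rotation vector (axis times angle).
In Python, from cell import env gives the robot as it stands. The module is installed in compiled form; this text tells all that it offers.
- The arm moves only by the tool apply_moves, never from a script. Its argument "commands" is text: rows parted by semicolons, each of 7 numbers parted by spaces: the shift along the tool's x, y, z in fractions of the full range, 1 being 800 mm, then the turn, a rotation vector about the tool's x, y, z in fractions of the full range, 1 being pi/2 rad, then the finger opening in m, from 0 to 0.094. In form: dx dy dz wx wy wz gripper; .... A call has 1 to 5 rows; each row is the pose to reach, as a shift and turn from the pose commanded when the call began, along the tool's axes at that moment; what a row does not reach only later rows make up. A row lasts 1/8 s, in which the tool goes at most 62.5 mm and 10.7 degrees, less where a joint would pass 70% of its speed; a pose out of reach is approached as far as the arm can. No shift or turn number may pass 1 either way. A call with a gripper value outside its range is refused whole. The fingers move at their own pace and stop on an object; "squeeze" is the grip in N (left out, the last holds). Time passes only in rows, so rows that repeat a pose let the fingers close. It gives the time, the measured TCP pose, the force, the opening and the grip force at its end, in the units of the state.
- env.get_state(): the state, without advancing time (a new reading comes with each control period).
- env.grab_frame(name): name is "side" or "top"; returns (picture, depth): 480x640x3 uint8, blue, green, red; 480x640 float32, m along the optical axis (not along the pixel's ray), 0 where there is no reading.
- env.camera_params(name): a dict with "vfov" (degrees; the focal length in pixels is half the picture's height over the tangent of half this angle, whatever the lens; pixels are square), "cx", "cy" (the principal point, pixels), "R" (3x3) and "t" (3): a world point X has camera coordinates R X + t. Camera axes: x right, y down, z forward; pixel columns grow to the right and rows downward; lengths in m; the calibration is good to about 2 mm. A picture is of the moment at which its call begins. camera_params takes no time and is no camera call.
- env.finish_job(): hands the job in; it is judged then, once.
Trained networks look in the newest picture that a camera, given by its name, has taken for a name from the list of things; names that differ only in an ending like _2 or _b are one class to them, and where a whole thing is asked for, a point or a joint stands for the part that bears it (a point fixed in the world has none). Each returns a list of dicts, best first, with "conf" (0 to 1); they miss things now and then, are a little off and sometimes report something else, mostly with a low value. They report only what shows in the picture. A call takes as long as a camera call. They do not tell look-alikes from the thing itself.
- env.boxes_of(camera, name): "location" ([x, y, z] in m, in world coordinates, good to about 4 mm: the middle of the surface that is visible of it).
- env.cut_out(camera, name): "region" (480x640 bool, what is visible of it).
The state is a dict: "time_s": time; "joint_positions": joint angles; "joint_velocities": joint speeds; "tau": joint torques, N m; "tool_pos": TCP position; "tcp_rot": TCP orientation; "wrist_force": force on the tool from outside, world axes, zero at the start; "ft_torque": the same for the moment, N m; "width": opening from 0.0 (shut) to 1.0 (fully open); "finger_force": force on a finger pad.
Only numpy, scipy, OpenCV 4.12 (cv2) and the standard library are available. Lean on these libraries where they do the work, as an engineer would, in place of code of your own. Each camera call takes 0.05 s, during which the arm holds its last target. There are 200 camera calls.

TASK

Lay the red clay tile flat in the pocket of the open blue holder, swing the orange lid fully shut over it, then turn the whole closed holder over (stand it on its end and take a new grip on the way if you need to) and leave it lying upside down, orange side underneath, well within the slatted wooden drying board. Set the holder down rather than letting it fall or topple, keep it shut while it is being turned, and leave the sanding block, the white casting and the wooden wedge where they are.

Things in the scene. Friction and masses are not known exactly. Their poses are not given: they have to be found in the camera images.
- holder: Loose clamshell holder; its blue base half, 24 high. Closed, the holder is a plain flat-sided bar 140 long (its x) x 62 wide (y) x 40 high, about 0.4 kg, and stands steadily on either end. Origin: centre of the base's underside; x points to the hinged end, z out of the base towards the lid. It starts upright, hinged end roughly away from the robot.
- pocket (a point): Centre of the pocket floor, 16 above the holder's origin. The pocket is open on top, 71 (holder x) x 52 (y) and 8 deep; its floor is a frame with ribs. Its long walls, 5 thick, are cut through to the outside over the middle 39 mm, down to the floor: fingers holding the tile across its width pass down through these gaps.
- holder_mid (a point): Centre of the closed holder, 20 above the holder's origin along its z. The two long sides, 62 apart, can be pinched here: blue half and lid are level with each other, and the holder balances.
- holder_lid (a joint): Angle of the orange ribbed lid, 140 x 62 x 16, 0.08 kg: 0 = shut on the base, growing as it opens upward and away from the pocket, to 1.95; it starts at 1.65 to 1.85, leaning back. The hinge is stiff (0.13 N m, about 1 N at the free end): the lid stays at any angle, must be pushed right down to its stop, and does not open by its own weight with the tile in it.
- lid_hinge (a point): Point on the hinge line, in its middle: in the holder's frame at x +70, z +24. The hinge line runs along the holder's y.
- lid_end (a point): Middle of the face of the lid's free end, 140 from the hinge and half way through the lid's 16 thickness. Shut, it lies in the holder's frame at x -70, z +32.
- tile: Thin red clay tile, 66 long (its x) x 47 wide (its y) x 6 thick, about 0.05 kg, loose and lying flat on the worktop at the start. Origin: centre of its underside; z up. Its upper face has a thin grey score line across each end; it may lie either way round.
- drying_board: Fixed slatted wooden board, 200 x 200 x 12 high, pale slats along its y. Origin: centre of its underside; its top is 12 above the worktop.
- sanding_block: Bystander: dark sanding block, 53 x 87 x 28, loose, at the near right. Origin: centre of its underside.
- casting: Bystander: small white saddle-shaped casting, 65 x 73 x 37, loose, behind the middle of the work area. Origin: centre of its underside.
- wedge: Bystander: brown wooden wedge block, 55 x 46 x 22, loose, beside the casting. Origin: centre of its underside.
Mind the look-alikes: they are no part of the job. There is more than one size of the holder; the one meant has the size given above.

How it is judged:
On the way, in this order (a step that is already met when the one before it is completed fails the run):
1. the tile lies flat in the pocket of the upright holder, let go (x of tile in the frame of holder between -0.006 and 0.006 m and y of tile in the frame of holder between -0.006 and 0.006 m and z of tile in the frame of holder between 0.0125 and 0.0215 m and angle between holder's own z axis and vertical below 0.15 rad and angle between the z axis of tile and the z axis of holder, either way round below 0.08 rad and contact force between the fingers and tile below 0.1 N), for 0.2 s.
2. the lid is fully shut over the tile (x of tile in the frame of holder between -0.006 and 0.006 m and y of tile in the frame of holder between -0.006 and 0.006 m and z of tile in the frame of holder between 0.0125 and 0.0215 m and value of joint holder_lid below 0.06 rad and angle between holder's own z axis and vertical below 0.3 rad), for 0.2 s.
At the end, for the whole second after the job is handed in: The holder lies still and flat upside down on the drying board (within 0.09 rad; underside 48 to 56 mm above the worktop), its centre within 40 mm of the board's centre along each board axis, lid shut (under 0.06 rad), the tile within 6 mm of the pocket's centre (angle between holder's own z axis and vertical above 3.05 rad and height (world z) of holder between 0.048 and 0.056 m and x of holder in the frame of drying_board between -0.04 and 0.04 m and y of holder in the frame of drying_board between -0.04 and 0.04 m and value of joint holder_lid below 0.06 rad and x of tile in the frame of holder between -0.006 and 0.006 m and y of tile in the frame of holder between -0.006 and 0.006 m and z of tile in the frame of holder between 0.0125 and 0.0215 m and linear speed of holder below 0.02 m/s); the robot touches nothing.
It fails at once if the holder falls, topples or is dropped (linear speed of holder above 0.45 m/s and contact force between each of the arm, the fingers and holder below 0.1 N).
It fails at once if the lid comes open while the holder is being turned (angle between holder's own z axis and vertical above 1 rad and value of joint holder_lid above 0.25 rad).
It fails at once if a bystander is moved by more than 30 mm (distance of any of sanding_block, casting, wedge from where it was at the start of the episode above 0.03 m).
It also fails if it takes over 72 s, if anything falls off the work surface, if the arm or the gripper's body presses on something with over 40 N, if the wrist force passes 120 N, or if a joint passes its speed limit or range.

## Working session

There is one attempt and no reset: what is moved stays moved. The work goes in short steps, Python scripts to look and compute and a tool call to move; the robot and the scene stay as the last step left them, time stands still between calls to the robot, and variables do not carry over. Pictures are saved under pics/ and viewed, at most 10 in all, crops included, and the job is handed in when it is done.

Besides the shell and the picture viewer there is one more tool, called after ">>>" as name(argument=value, ...) on one line, values as JSON. apply_moves: Moves the arm, as the interface text tells. Its arguments: {"type":"object","properties":{"commands":{"type":"string"},"squeeze":{"type":"number"}},"required":["commands"]}

```bash
mkdir -p pics
cat > h.py <<'E'
import numpy as np,cv2
from scipy.spatial.transform import Rotation as Ro
from cell import env
np.set_printoptions(precision=4,suppress=True)
def cloud(n):
    im,d=env.grab_frame(n);p=env.camera_params(n)
    f=240/np.tan(np.radians(p['vfov'])/2);v,u=np.mgrid[:480,:640]
    c=np.stack([(u-p['cx'])/f*d,(v-p['cy'])/f*d,d],-1)
    w=(c-np.array(p['t']))@np.array(p['R'])
    w[d==0]=np.nan
    return im,w
def rel(pos,R):
    "goal pose -> tool-frame shift & turn from present pose"
    s=env.get_state();R0=Ro.from_rotvec(s['tcp_rot'])
    return R0.inv().apply(np.array(pos)-s['tool_pos']),(R0.inv()*R).as_rotvec()
E
python3 - <<'E'
from h import *
print(env.get_state())
for n in ('top','side'):
    im,w=cloud(n);cv2.imwrite(f'pics/{n}0.png',im);np.save(f'{n}0.npy',w)
    print(n,env.camera_params(n))
    for k in ('holder','holder_lid','tile','drying_board','casting','wedge','sanding_block'):
        for b in env.boxes_of(n,k): print(n,k,np.array(b['location']),round(b['conf'],2))
E
```

```text
{'time_s': 0.0, 'joint_positions': array([-1.3681,  0.2458,  1.559 , -0.    ,  1.3387, -0.1741]), 'joint_velocities': array([ 0.0005, -0.001 ,  0.0011,  0.0004,  0.0012,  0.0012]), 'tau': array([  0.0006, -41.5832, -31.4605,   0.0686,   0.0332,  -0.0001]), 'tool_pos': array([ 0.239 , -0.6038,  0.2154]), 'tcp_rot': array([-3.0842, -0.588 ,  0.0001]), 'wrist_force': array([-0.2564,  0.8497,  0.4426]), 'ft_torque': array([ 0.0196, -0.0214,  0.0119]), 'finger_force': 0.0, 'width': 1.0000652378664436}
top {'vfov': 47.00578417961534, 'cx': 327.6946265629922, 'cy': 239.65232257354788, 'R': array([[-0.0061, -1.    ,  0.005 ],
       [-0.9763,  0.0049, -0.2162],
       [ 0.2161, -0.0062, -0.9763]]), 't': array([-0.0719,  0.5495,  1.1031])}
top holder [0.521  0.1295 0.0301] 0.79
top holder [0.5992 0.2556 0.0238] 0.56
top holder_lid [0.6276 0.2579 0.1122] 0.96
top holder_lid [0.5226 0.1246 0.0324] 0.68
top tile [ 0.4321 -0.0333  0.0071] 0.59
top drying_board [ 0.5488 -0.2298  0.0121] 0.56
top casting [0.7143 0.0536 0.0189] 0.89
top wedge [ 0.7008 -0.0529  0.0224] 0.76
top sanding_block [ 0.3494 -0.3888  0.0266] 0.62
side {'vfov': 57.999715567377415, 'cx': 322.83434318032954, 'cy': 239.29748276390896, 'R': array([[ 1.    , -0.0013,  0.0067],
       [ 0.0053, -0.485 , -0.8745],
       [ 0.0044,  0.8745, -0.485 ]]), 't': array([-0.538 ,  0.0122,  1.0357])}
side holder [0.5171 0.1069 0.0207] 0.77
side holder [0.5827 0.2314 0.0211] 0.66
side holder_lid [0.5175 0.1225 0.0272] 0.96
side holder_lid [0.6323 0.2295 0.099 ] 0.63
side tile [ 0.4318 -0.0441  0.0062] 0.89
side drying_board [ 0.5563 -0.2508  0.0086] 0.68
side casting [0.7215 0.0406 0.0168] 0.83
side sanding_block [ 0.3541 -0.4066  0.0339] 0.94
side sanding_block [0.5874 0.2321 0.025 ] 0.68
```

View pics/top0.png

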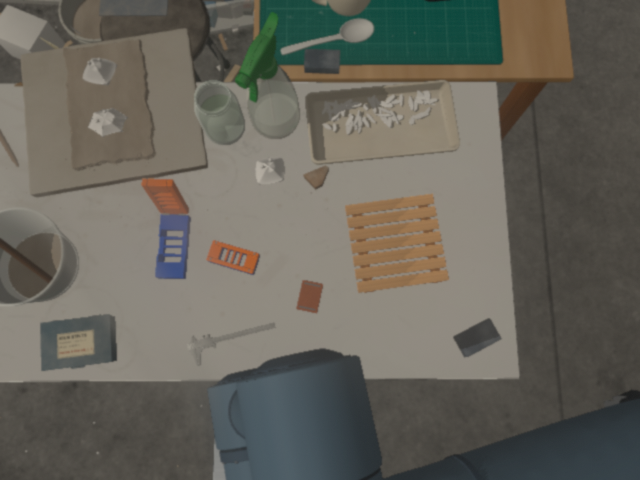

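View pics/side0.png

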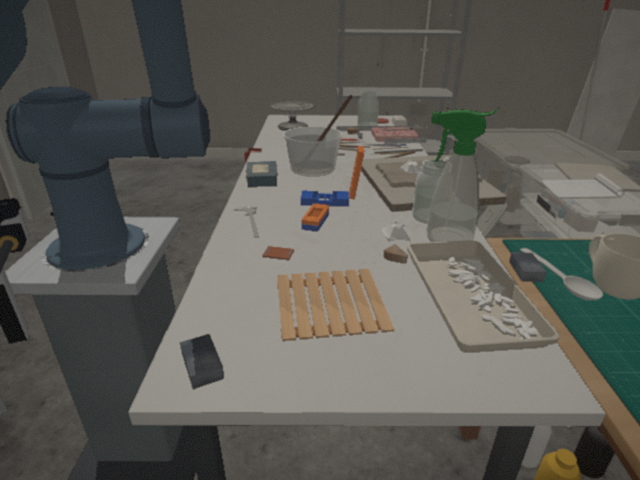

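The top view shows the open blue holder at (172,247) with its lid leaning back at (165,197). The tile is at (310,296) and the board at (397,243). The small closed orange clamshell at (233,257) is a look-alike. The side view agrees. Next I'll work out precise poses.

```bash
cat > pose.py <<'E'
from h import *
def proj(n,X):
    p=env.camera_params(n);f=240/np.tan(np.radians(p['vfov'])/2)
    c=np.atleast_2d(X)@np.array(p['R']).T+p['t'];return c[:,:2]/c[:,2:]*f+[p['cx'],p['cy']]
def atz(n,uv,z):
    p=env.camera_params(n);f=240/np.tan(np.radians(p['vfov'])/2);R=np.array(p['R'])
    r=np.c_[(np.atleast_2d(uv)-[p['cx'],p['cy']])/f,np.ones(len(np.atleast_2d(uv)))]@R
    o=-R.T@p['t'];return o+r*((z-o[2])/r[:,2:])
def rect(mask,z,n='top'):
    c=max(cv2.findContours(mask.astype(np.uint8),0,cv2.CHAIN_APPROX_NONE)[0],key=cv2.contourArea)
    q=atz(n,c[:,0],z)[:,:2]*1000
    return cv2.minAreaRect(q.astype(np.float32))
E
python3 - <<'E'
from pose import *
im=cv2.imread('pics/top0.png');hsv=cv2.cvtColor(im,cv2.COLOR_BGR2HSV);w=np.load('top0.npy')
b=cv2.inRange(hsv,(105,120,40),(130,255,255));b[:, :150]=0;b[:,195:]=0;b[:210]=0;b[285:]=0
print('holder',rect(b,.022))
t=np.zeros_like(b);t[275:318,290:330]=cv2.inRange(hsv,(0,110,30),(15,255,255))[275:318,290:330]
t|=0
print('tile',rect(t,.005),(t>0).sum(), np.nanmedian(w[t>0],0))
o=cv2.inRange(hsv,(5,80,60),(25,255,255));o[:190]=0;o[300:]=0;o[:,:340]=0;o[:,455:]=0
o=cv2.morphologyEx(o,cv2.MORPH_CLOSE,np.ones((15,15)))
print('board',rect(o,.012))
l=cv2.inRange(hsv,(3,150,60),(20,255,255));l[:,:135]=0;l[:,192:]=0;l[:170]=0;l[220:]=0
q=w[(l>0)&~np.isnan(w[...,0])];print('lid pts',len(q),q.mean(0))
for z in np.arange(.03,.2,.02):
    s=q[abs(q[:,2]-z)<.01]
    if len(s):print(z,np.median(s,0),s[:,1].min(),s[:,1].max())
bb=w[(b>0)&(w[...,2]>.018)];print('base z',np.nanpercentile(bb[:,2],[5,50,95]),np.nanmin(bb,0),np.nanmax(bb,0))
vis=im[170:330,130:340].copy();vis[(b|t|l)[170:330,130:340]>0]=(0,255,0)
cv2.imwrite('pics/c.png',np.hstack([cv2.resize(x,None,fx=1.9*2/2,fy=1.9*2/2) for x in (im[170:330,130:340],vis)]))
E
```

```text
holder ((491.28533935546875, 253.5315704345703), (31.59180450439453, 28.270193099975586), 89.70188903808594)
tile ((436.7308044433594, -34.786537170410156), (42.18600082397461, 60.64619827270508), 77.75434875488281) 449 [ 0.4366 -0.0342  0.0066]
board ((553.6368408203125, -224.72311401367188), (198.75137329101562, 198.7630615234375), 7.713242053985596)
lid pts 159 [0.6423 0.2542 0.1592]
0.11000000000000001 [0.6335 0.2482 0.1156] 0.24479776117692248 0.2525052732886197
0.15000000000000002 [0.6455 0.2628 0.1591] 0.23693671932614335 0.27680228239783167
0.17 [0.6426 0.253  0.1627] 0.23037995656000787 0.2868693522900901
base z [0.021  0.0245 0.0284] [0.4764 0.2363 0.0182] [0.5456 0.2873 0.0305]
```

View pics/c.png

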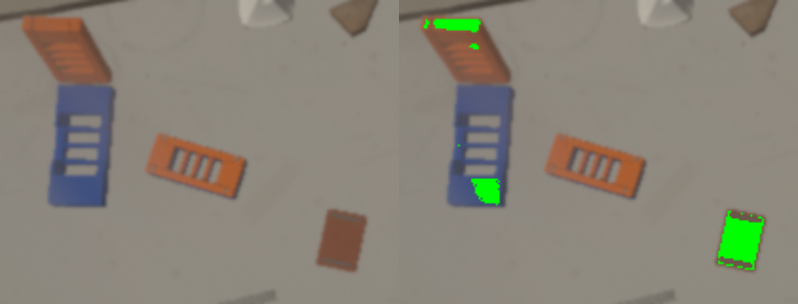

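The crop confirms the layout, but the masks are too strict. The pocket is the ribbed area at the near part of the blue base.

Run:
```python
from pose import *
im=cv2.imread('pics/top0.png').astype(int);w=np.load('top0.npy');B,G,R=im[...,0],im[...,1],im[...,2]
def roi(m,r0,r1,c0,c1):
    o=np.zeros(m.shape,np.uint8);o[r0:r1,c0:c1]=m[r0:r1,c0:c1];return o
b=roi((B-R>25),205,290,145,200);bc=cv2.morphologyEx(b,cv2.MORPH_CLOSE,np.ones((15,15)))
t=roi((R-B>14),270,325,285,335)
l=roi((R-B>35),165,222,130,200)
for n,m,z in (('holder',bc,.024),('tile',t,.006)):
    print(n,rect(m,z),m.sum())
q=w[(l>0)&~np.isnan(w[...,0])];print('lid pts',len(q))
for z in np.arange(.03,.2,.02):
    s=q[abs(q[:,2]-z)<.01]
    if len(s):print(z,len(s),np.median(s,0),s[:,1].min(),s[:,1].max())
print('lid ztop',np.percentile(q[:,2],[1,50,99]))
u,s,vt=np.linalg.svd(q[q[:,2]<.15]-q[q[:,2]<.15].mean(0),full_matrices=False);print('lid normal',vt[2])
# solid edges: columns along each blue row
for r in (222,235,250,262,272):
    c=np.where(bc[r])[0];print(r,c.min(),c.max(),atz('top',[[c.min()-.5,r],[c.max()+.5,r]],.024))
vis=im.copy();vis[(bc|t|l)>0]=(0,255,0);vis=vis[170:330,130:340]
cv2.imwrite('pics/c2.png',cv2.resize(vis.astype(np.uint8),None,fx=3,fy=3))
```

```text
holder ((545.4305419921875, 262.6571044921875), (61.40861129760742, 137.49705505371094), 89.15554809570312) 1740
tile ((435.0784912109375, -34.87324142456055), (106.88895416259766, 116.74356079101562), 89.69866180419922) 2702
lid pts 1122
0.03 63 [0.6185 0.2588 0.0338] 0.22970702456770617 0.29063394107130647
0.05 162 [0.6213 0.2608 0.0529] 0.2291072631659313 0.29225142082012207
0.07 115 [0.6253 0.2606 0.0752] 0.2295419118558695 0.29285666697076357
0.09000000000000001 126 [0.6279 0.2582 0.0944] 0.22950157446225783 0.2914795729801139
0.11000000000000001 153 [0.6308 0.2581 0.1144] 0.2294799897255425 0.2916149955873375
0.13 99 [0.6331 0.2563 0.1328] 0.22848544327325507 0.29173860402945057
0.15000000000000002 184 [0.6356 0.2585 0.1521] 0.22897598371666397 0.2918820051955959
0.17 217 [0.6433 0.2599 0.1626] 0.22855365195082888 0.2914452802786144
lid ztop [0.0306 0.1153 0.1658]
lid normal [-0.9893  0.073   0.1267]
222 161 187 [[0.5984 0.2903 0.024 ]
 [0.5982 0.2313 0.024 ]]
235 159 186 [[0.5693 0.2929 0.024 ]
 [0.569  0.2321 0.024 ]]
250 158 185 [[0.536  0.2931 0.024 ]
 [0.5357 0.2326 0.024 ]]
262 157 184 [[0.5096 0.2936 0.024 ]
 [0.5093 0.2335 0.024 ]]
272 156 184 [[0.4879 0.2945 0.024 ]
 [0.4876 0.2324 0.024 ]]
```

View pics/c2.png

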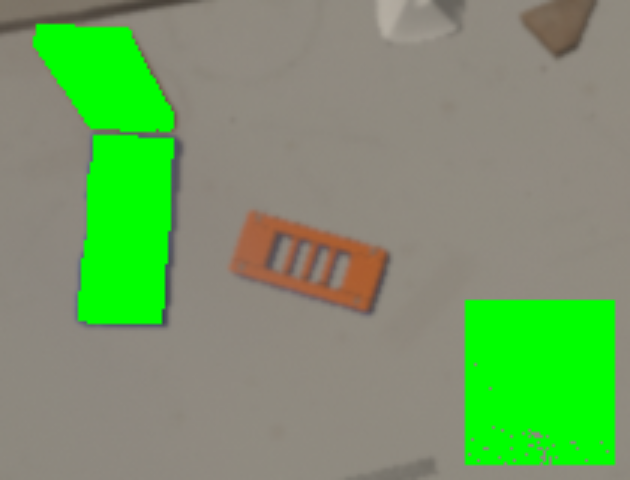

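```bash
cat > fit.py <<'E'
from pose import *
from scipy.optimize import minimize
from scipy.ndimage import map_coordinates
def score(x,ims,dims,z0,skip):
    L,W,H=dims;c,s=np.cos(x[2]),np.sin(x[2])
    k=np.array([[a*L/2,b*W/2,z0+h] for a in(-1,1) for b in(-1,1) for h in(0,H)])
    X=np.c_[x[0]+c*k[:,0]-s*k[:,1],x[1]+s*k[:,0]+c*k[:,1],k[:,2]]
    tot=0
    for n,im in ims.items():
        hull=cv2.convexHull(proj(n,X).astype(np.float32))[:,0].astype(float);cen=hull.mean(0);P=[];N=[]
        for a,b in zip(hull,np.roll(hull,-1,0)):
            l=np.linalg.norm(b-a)
            if l<2: continue
            t=(b-a)/l;nn=np.array([t[1],-t[0]]);nn*=np.sign(nn@(a-cen))
            m=atz(n,(a+b)/2,z0+H/2)[0,:2]-x[:2]
            if skip and m@[c,s]>L*.42: continue
            q=a+np.outer(np.linspace(.06,.94,40)*l,t);P.append(q);N.append(np.repeat(nn[None],40,0)*l/40)
        P=np.vstack(P);N=np.vstack(N);wt=np.linalg.norm(N,axis=1);N/=wt[:,None]
        f=lambda p:np.stack([map_coordinates(im[...,i],p.T[::-1],order=1) for i in range(3)],-1)
        tot+=(np.linalg.norm(f(P+1.2*N)-f(P-1.2*N),axis=1)*wt).sum()/wt.sum()
    return -tot
def fit(ims,x0,dims,z0=0,skip=False):
    best=None
    for d in (-.03,0,.03):
        for e in (-.003,.003):
            r=minimize(score,np.array(x0)+[e,e,d],(ims,dims,z0,skip),method='Nelder-Mead',options=dict(initial_simplex=np.array(x0)+[e,e,d]+np.array([[0,0,0],[.004,0,0],[0,.004,0],[0,0,.05]])))
            if best is None or r.fun<best.fun: best=r
    return best.x,best.fun
def load(names): 
    return {n.rstrip('0123456789'):cv2.GaussianBlur(cv2.imread(f'pics/{n}.png'),(0,0),.6).astype(float) for n in names}
E
python3 - <<'E'
from fit import *
for nm in (['top0'],['side0'],['top0','side0']):
    I=load(nm)
    print(nm,'tile',fit(I,[.4367,-.0348,-.214],(.066,.047,.006)))
    print('holder',fit(I,[.546,.2625,-.022],(.140,.062,.024),0,True))
    print('board',fit(I,[.5536,-.2247,.135],(.2,.2,.012)))
E
```

```text
['top0'] tile (array([ 0.4369, -0.0351, -0.2127]), np.float64(-66.0021243105106))Traceback (most recent call last):
  File "<stdin>", line 5, in <module>
  File "fit.py", line 26, in fit
    r=minimize(score,np.array(x0)+[e,e,d],(ims,dims,z0,skip),method='Nelder-Mead',options=dict(initial_simplex=np.array(x0)+[e,e,d]+np.array([[0,0,0],[.004,0,0],[0,.004,0],[0,0,.05]])))
    res = _minimize_neldermead(fun, x0, args, callback, bounds=bounds,
                               **options)
    fxr = func(xr)
    fx = function(np.copy(x), *(wrapper_args + args))
  File "fit.py", line 15, in score
    m=atz(n,(a+b)/2,z0+H/2)[0,:2]-x[:2]
      ~~~^^^^^^^^^^^^^^^^^^
  File "pose.py", line 6, in atz
    p=env.camera_params(n);f=240/np.tan(np.radians(p['vfov'])/2);R=np.array(p['R'])
ValueError: time passes only in moves, steps and waits
```

```bash
python3 - <<'E'
s=open('pose.py').read()
s=s.replace("from h import *","from h import *\nfrom functools import lru_cache\ncp=lru_cache(None)(lambda n:env.camera_params(n))").replace("p=env.camera_params(n)","p=cp(n)")
open('pose.py','w').write(s)
E
python3 - <<'E'
from fit import *
for nm in (['top0'],['side0'],['top0','side0']):
    I=load(nm)
    print(nm,'tile',fit(I,[.4367,-.0348,-.214],(.066,.047,.006)))
    print('holder',fit(I,[.546,.2625,-.022],(.140,.062,.024),0,True))
    print('board',fit(I,[.5536,-.2247,.135],(.2,.2,.012)))
E
```

```text
['top0'] tile (array([ 0.4369, -0.0351, -0.2127]), np.float64(-66.0021243105106))
holder (array([ 0.5472,  0.2635, -0.032 ]), np.float64(-58.113573208125274))
board (array([ 0.5546, -0.2253,  0.1335]), np.float64(-32.35986312607501))
['side0'] tile (array([ 0.4343, -0.0385, -0.2037]), np.float64(-84.8647619987854))
holder (array([ 0.5443,  0.2573, -0.0087]), np.float64(-72.73911653479735))
board (array([ 0.5507, -0.2198,  0.1319]), np.float64(-35.17984200616497))
['top0', 'side0'] tile (array([ 0.4359, -0.0362, -0.2086]), np.float64(-138.2199335048681))
holder (array([ 0.5464,  0.2631, -0.0419]), np.float64(-125.20743055519398))
board (array([ 0.5523, -0.2206,  0.1294]), np.float64(-52.117805778254095))
```

```bash
cat >> h.py <<'E'
def down(yaw,pitch=0,x=None):
    "tool down with tool x at yaw; pitch>0 swings the tool towards +x of its yaw frame (forward)"
    return Ro.from_euler('z',yaw)*Ro.from_euler('y',-pitch)*Ro.from_euler('x',np.pi)
def show(pos,R): print(*[np.round(a,4) for a in rel(pos,R)])
E
python3 - <<'E'
from h import *
show([.4368,-.0353,.12],down(-.2127))
show([.4368,-.0353,.014],down(-.2127))
E
```

```text
[ 0.3932 -0.4565  0.0964] [ 0.0001 -0.      0.5895]
[ 0.3932 -0.4565  0.2024] [ 0.0001 -0.      0.5895]
```

Careful with the scale: shifts go in shares of 800 mm and turns go in shares of pi/2 rad. That gives: -0.4565 m / 0.8 = -0.5706, 0.393 m / 0.8 = 0.4913, 0.589 rad / 1.5708 = 0.375.

>>> apply_moves(commands="0.4913 -0.5706 0.12 0 0 0.375 0.07;0.4913 -0.5706 0.12 0 0 0.375 0.07;0.4913 -0.5706 0.12 0 0 0.375 0.07;0.4913 -0.5706 0.12 0 0 0.375 0.07;0.4913 -0.5706 0.12 0 0 0.375 0.07")

```text
time_s: 1.42
tool_pos: [0.3407, -0.3111, 0.1672]
tcp_rot: [3.123, -0.334, 0.001]
wrist_force: [0.3, 0.8, -0.2]
width: 0.746
finger_force: 0.0
```

Run:
```python
from h import *
print(env.get_state());show([.4368,-.0353,.12],down(-.2127))
```

```text
{'time_s': 1.425, 'joint_positions': array([-0.9866, -0.1607,  2.0706,  0.0002,  1.2309,  0.797 ]), 'joint_velocities': array([ 0.8201, -0.4847,  0.5793,  0.0022, -0.103 ,  0.8015]), 'tau': array([ -5.3936, -20.9868, -30.6223,  -0.0636,   0.122 ,  -0.6482]), 'tool_pos': array([ 0.3407, -0.3111,  0.1672]), 'tcp_rot': array([ 3.1233, -0.3338,  0.0011]), 'wrist_force': array([ 0.2695,  0.8466, -0.2302]), 'ft_torque': array([ 0.0741, -0.0292,  0.0181]), 'finger_force': 0.0, 'width': 0.7456170845342992}
[ 0.0356 -0.2899  0.0471] [ 0.0004 -0.0007 -0.0002]
```

Scaled: -0.29 m / 0.8 = -0.3625, 0.047 m / 0.8 = 0.0588.

>>> apply_moves(commands="0.0445 -0.3625 0.0588 0 0 0 0.07;0.0445 -0.3625 0.0588 0 0 0 0.07;0.0445 -0.3625 0.0588 0 0 0 0.07;0.0445 -0.3625 0.0588 0 0 0 0.07;0.0445 -0.3625 0.0588 0 0 0 0.07")

```text
time_s: 2.05
tool_pos: [0.4366, -0.0346, 0.1202]
tcp_rot: [3.124, -0.33, 0.001]
wrist_force: [0.2, 0.5, 0.7]
width: 0.748
finger_force: 0.0
```

Run:
```python
from h import *
print(env.get_state());show([.4368,-.0353,.013],down(-.2127))
```

```text
{'time_s': 2.05, 'joint_positions': array([-0.3391, -0.1565,  2.1606,  0.0001,  1.1368,  1.4423]), 'joint_velocities': array([ 0.8486,  0.3022, -0.1471, -0.0056, -0.1655,  0.8483]), 'tau': array([ -3.5318, -23.9566, -27.2626,   0.0818,   0.1621,  -0.6596]), 'tool_pos': array([ 0.4366, -0.0346,  0.1202]), 'tcp_rot': array([ 3.1241, -0.3303,  0.0011]), 'wrist_force': array([0.169 , 0.4518, 0.7159]), 'ft_torque': array([ 0.0013,  0.0192, -0.0923]), 'finger_force': 0.0, 'width': 0.7475290225940001}
[0.0003 0.0007 0.1072] [-0.     -0.0007  0.002 ]
```

Scaled: 0.107 m / 0.8 = 0.1338, 0.095 m / 0.8 = 0.1188.

>>> apply_moves(commands="0 0 0.0625 0 0 0 0.07;0 0 0.1188 0 0 0 0.07;0 0 0.1338 0 0 0 0.07;0 0 0.1338 0 0 0 0.07", squeeze=8)

```text
time_s: 2.55
tool_pos: [0.4365, -0.037, 0.0136]
tcp_rot: [-3.124, 0.333, 0.0]
wrist_force: [1.4, -0.5, 1.0]
width: 0.744
finger_force: 0.0
```

>>> apply_moves(commands="0 0 0 0 0 0 0.03;0 0 0 0 0 0 0.03;0 0 0 0 0 0 0.03;0 0 0 0 0 0 0.03")

```text
time_s: 3.05
tool_pos: [0.4368, -0.0371, 0.014]
tcp_rot: [3.124, -0.333, 0.002]
wrist_force: [-0.3, 0.0, 5.2]
width: 0.498
finger_force: 8.0
```

Run:
```python
from h import *
print(env.get_state());show([.4368,-.0353,.013],down(-.2127))
```

```text
{'time_s': 3.05, 'joint_positions': array([-0.3445,  0.0553,  2.1967, -0.0001,  0.8883,  1.4386]), 'joint_velocities': array([ 0.0008,  0.0019, -0.0011, -0.0003,  0.0014, -0.001 ]), 'tau': array([  0.1028, -23.9102, -21.9966,   0.0995,  -0.2797,  -0.0073]), 'tool_pos': array([ 0.4368, -0.0371,  0.014 ]), 'tcp_rot': array([ 3.1235, -0.3327,  0.002 ]), 'wrist_force': array([-0.2534,  0.0043,  5.2352]), 'ft_torque': array([ 0.0433,  0.1647, -0.0137]), 'finger_force': 8.000531047582626, 'width': 0.49793889992848583}
[-0.0004 -0.0018  0.001 ] [ 0.0003 -0.0013  0.0005]
```

Run:
```python
from h import *
show([.437,-.037,.1],down(-.2127))
show([.5472,.263,.10],down(-.03))
```

```text
[ 0.0002 -0.0002 -0.086 ] [ 0.0003 -0.0013  0.0005]
[ 0.0448 -0.3166 -0.086 ] [ 0.0004 -0.0013 -0.1822]
```

Scaled: -0.177 m / 0.8 = -0.2213, -0.086 m / 0.8 = -0.1075, -0.12 rad / 1.5708 = -0.0764.

>>> apply_moves(commands="0 0 -0.05 0 0 0 0.03;0 0 -0.1075 0 0 0 0.03;0.01 -0.0725 -0.1075 0 0 -0.0382 0.03;0.0206 -0.1463 -0.1075 0 0 -0.0764 0.03;0.0313 -0.2213 -0.1075 0 0 -0.1159 0.03")

```text
time_s: 3.68
tool_pos: [0.4983, 0.1326, 0.0994]
tcp_rot: [3.141, -0.045, 0.001]
wrist_force: [1.2, -0.2, -0.7]
width: 0.499
finger_force: 8.0
```

Run:
```python
from h import *
s=env.get_state();print(s['joint_positions'],s['tool_pos'],s['width'],s['finger_force']);show([.5472,.263,.10],down(-.03))
```

```text
[ 0.0399  0.0732  1.9826 -0.0001  1.0853  1.6395] [0.4983 0.1326 0.0994] 0.4990901588624329 7.998606115579605
[ 0.0451 -0.1318 -0.0006] [ 0.0001 -0.0005  0.0013]
```

Scaled: -0.132 m / 0.8 = -0.165, 0.045 m / 0.8 = 0.0563.

>>> apply_moves(commands="0.025 -0.0725 0 0 0 0 0.03;0.05 -0.1463 0 0 0 0 0.03;0.0563 -0.165 0 0 0 0 0.03;0.0563 -0.165 0 0 0 0 0.03;0.0563 -0.165 0 0 0 0 0.03")

```text
time_s: 4.3
tool_pos: [0.5463, 0.2601, 0.0989]
tcp_rot: [3.141, -0.049, -0.002]
wrist_force: [-0.3, 0.5, 0.2]
width: 0.497
finger_force: 8.0
```

Run:
```python
from fit import *
s=env.get_state();print(s['joint_positions'],s['tool_pos'],s['width'],s['wrist_force']);show([.5472,.263,.032],down(-.03))
for n in('top','side'):
    im,w=cloud(n);cv2.imwrite(f'pics/{n}1.png',im)
I=load(['top1'])
print(fit(load(['side1']),[.5443,.2573,-.0087],(.140,.062,.024),0,True))
a=cv2.imread('pics/top1.png')[170:300,120:240];b=cv2.imread('pics/side1.png')[110:240,270:390]
cv2.imwrite('pics/c3.png',np.hstack([cv2.resize(a,(390,422)),cv2.resize(b,(390,422))]))
```

```text
[ 0.2573  0.2732  1.7534 -0.0003  1.1163  1.8597] [0.5463 0.2601 0.0989] 0.4968372830415038 [-0.2559  0.4752  0.1546]
[ 0.0009 -0.003   0.0669] [ 0.0006  0.0012 -0.0015]
(array([ 0.5444,  0.2572, -0.0095]), np.float64(-73.38284085940978))
```

View pics/c3.png

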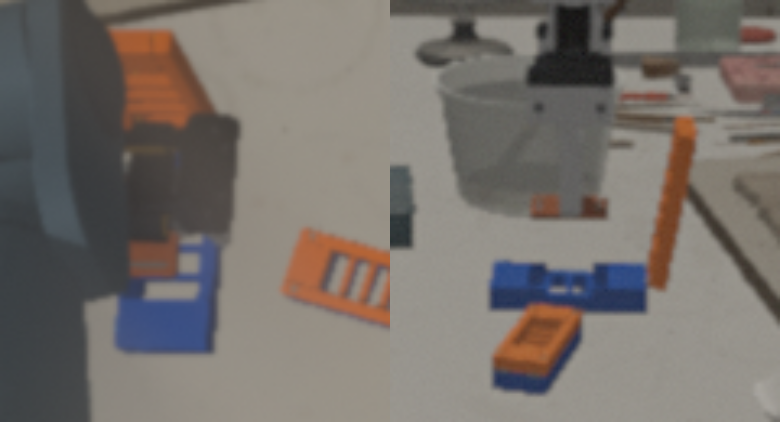

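Left crop: the top view, mostly hidden by the arm. Right crop: the tile at (569,205) above the pocket gap at (570,285), so they line up in x. A quick relative fit in the side camera will check this.

Run:
```python
from fit import *
I=load(['side1'])
print('tile',fit(I,[.5443,.257,-.03],(.066,.047,.006),.085))
im=cv2.imread('pics/side1.png').astype(float)
R,G,B=im[...,2],im[...,1],im[...,0]
for r in range(165,180): # tile rows
    s=(R-B)[r,300:350]
    print(r,np.where(s>50)[0][[0,-1]]+300 if (s>50).any() else None)
for r in range(190,206,2):
    s=(B-R)[r,290:360]; i=np.where(s>50)[0]
    if len(i): print('h',r,i[[0,-1]]+290, [ (290+k) for k in i[:-1][np.diff(i)>1]])
for x in ([.5463,.2601-.0235,.085],[.5472,.263-.031,.024]):
    print(proj('side',np.array(x)))
```

```text
tile (array([0.5425, 0.2562, 0.0206]), np.float64(-63.40195878720331))
165 None
166 None
167 None
168 None
169 None
170 [319 319]
171 [317 320]
172 [314 321]
173 [314 320]
174 [314 321]
175 [314 320]
176 None
177 None
178 None
179 None
h 192 [302 347] [np.int64(313)]
h 194 [302 347] [np.int64(312), np.int64(331)]
h 196 [301 347] [np.int64(312), np.int64(321), np.int64(326), np.int64(334)]
h 198 [301 347] [np.int64(318), np.int64(325)]
h 200 [302 332] [np.int64(302), np.int64(319), np.int64(325)]
h 202 [302 347] [np.int64(302), np.int64(309), np.int64(311), np.int64(330)]
h 204 [340 347] [np.int64(340)]
[[325.9163 176.7057]]
[[326.0264 197.5831]]
```

Run:
```python
from h import *
show([.5477,.2622,.042],down(-.028));show([.5477,.2622,.031],down(-.028))
```

```text
[ 0.0011 -0.0023  0.0572] [ 0.0003  0.0005 -0.0041]
[ 0.0011 -0.0023  0.0682] [ 0.0003  0.0005 -0.0041]
```

Scaled: 0.057 m / 0.8 = 0.0713, 0.03 m / 0.8 = 0.0375, -0.004 rad / 1.5708 = -0.0025.

>>> apply_moves(commands="0.0013 -0.0029 0.0375 0 0 -0.0025 0.03;0.0013 -0.0029 0.0713 0 0 -0.0025 0.03;0.0013 -0.0029 0.0713 0 0 -0.0025 0.03;0.0013 -0.0029 0.0713 0 0 -0.0025 0.03")

```text
time_s: 4.9
tool_pos: [0.5487, 0.2633, 0.0435]
tcp_rot: [-3.141, 0.043, -0.002]
wrist_force: [-0.6, 0.5, 0.5]
width: 0.498
finger_force: 8.0
```

Scaled: 0.011 m / 0.8 = 0.0138, 0.008 m / 0.8 = 0.01.

>>> apply_moves(commands="0 0 0.005 0 0 0 0.03;0 0 0.01 0 0 0 0.03;0 0 0.0138 0 0 0 0.03;0 0 0.0138 0 0 0 0.03")

```text
time_s: 5.4
tool_pos: [0.5477, 0.2637, 0.0309]
tcp_rot: [3.141, -0.041, -0.001]
wrist_force: [-0.5, 0.3, -0.7]
width: 0.496
finger_force: 8.0
```

Run:
```python
from h import *
s=env.get_state();print(s['tool_pos'],s['width'],s['wrist_force'],s['ft_torque'])
show([.5477,.2622,.031],down(-.028))
im,w=cloud('side');cv2.imwrite('pics/side2.png',im);cv2.imwrite('pics/c4.png',cv2.resize(im[140:220,280:380],None,fx=6,fy=6,interpolation=2))
```

```text
[0.5477 0.2637 0.0309] 0.4955196008211749 [-0.5482  0.3185 -0.6655] [0.0431 0.0328 0.0497]
[ 0.      0.0015 -0.0001] [0.0002 0.0006 0.0019]
```

View pics/c4.png

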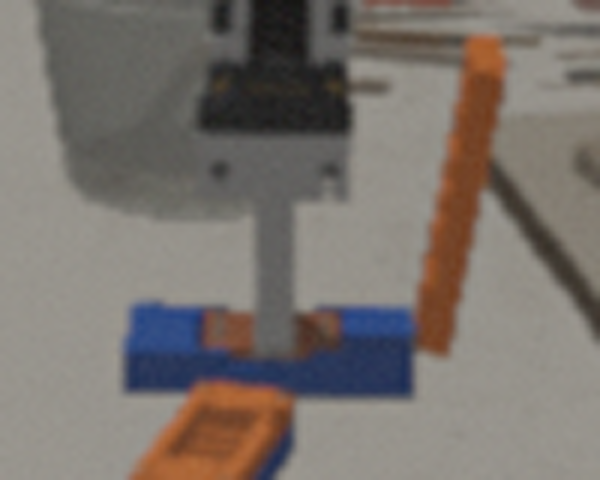

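The side view shows the tile in the pocket, visible through the gap at (270,335), with no contact force. Now release and retreat, and log joint data to model the kinematics.

Scaled: -0.12 m / 0.8 = -0.15, -0.06 m / 0.8 = -0.075.

>>> apply_moves(commands="0 0 0 0 0 0 0.056;0 0 0 0 0 0 0.064;0 0 0 0 0 0 0.064;0 0 -0.075 0 0 0 0.064;0 0 -0.15 0 0 0 0.03")

```text
time_s: 6.08
tool_pos: [0.5473, 0.2635, 0.152]
tcp_rot: [3.141, -0.041, -0.003]
wrist_force: [1.1, 0.5, 0.1]
width: 0.611
finger_force: 0.0
```

Scaled: 0.14 m / 0.8 = 0.175, 0.1 m / 0.8 = 0.125.

>>> apply_moves(commands="0.0688 0 -0.05 0 0 0 0;0.125 0 -0.0875 0 0 0 0;0.175 0 -0.0875 0 0 0 0;0.175 0 -0.0875 0 0 0 0;0.175 0 -0.0875 0 0 0 0")

```text
time_s: 6.7
tool_pos: [0.6871, 0.2601, 0.2204]
tcp_rot: [3.141, -0.041, -0.003]
wrist_force: [-0.5, 0.7, -0.3]
width: 0.079
finger_force: 0.0
```

Run:
```python
from fit import *
s=env.get_state();print(s['joint_positions'],s['tool_pos'],s['width'],s['tcp_rot'])
im,w=cloud('side');cv2.imwrite('pics/side3.png',im)
im2,w2=cloud('top');cv2.imwrite('pics/top3.png',im2)
for n in('side','top'):
  for b in env.boxes_of(n,'tile'): print(n,np.array(b['location']),b['conf'])
R,G,B=[im[...,i].astype(int) for i in (2,1,0)]
l=((R-B>60)&(w[...,2]>.05)&(abs(w[...,1]-.24)<.06)&(abs(w[...,0]-.63)<.06))
q=w[l]
for z in np.arange(.06,.18,.02):
    t=q[abs(q[:,2]-z)<.01]; print(z,len(t),np.percentile(t[:,0],[2,98]),np.median(t[:,1])) if len(t) else 0
a=im[140:220,280:380];b=im2[170:290,130:230]
cv2.imwrite('pics/c5.png',np.hstack([cv2.resize(a,(500,400)),cv2.resize(b,(300,400))]))
# kinematics fit: radial/height model from logged poses
J=np.array([[-1.3681,.2458,1.559,1.3387],[-.3445,.0553,2.1967,.8883],[.2573,.2732,1.7534,1.1163],list(s['joint_positions'][[0,1,2,4]])])
P=np.array([[.239,-.6038,.2154],[.4368,-.0371,.014],[.5463,.2601,.0989],list(s['tool_pos'])])
from scipy.optimize import least_squares
def fk(k,j):
    a,b,c=j[1],j[1]+j[2],j[1]+j[2]+j[3]
    r=k[0]*np.sin(a)+k[1]*np.sin(b)+k[2]*np.cos(b)*0+k[3]*np.sin(c)+k[5]
    z=k[4]+k[0]*np.cos(a)+k[1]*np.cos(b)+k[3]*np.cos(c)
    d=k[6]
    return np.array([r*np.cos(j[0])-d*np.sin(j[0]),r*np.sin(j[0])+d*np.cos(j[0]),z])
f=lambda k:np.r_[np.concatenate([fk(k,j)-p for j,p in zip(J,P)]),.002*(k[3]-.25),.002*(k[5])]
r=least_squares(f,[.4,.4,0,.25,.3,0,.1]);print(r.x,abs(r.fun).max())
```

```text
[0.208  0.4376 1.3083 0.0002 1.3975 1.8049] [0.6871 0.2601 0.2204] 0.07928178062675513 [ 3.1411 -0.041  -0.0028]
side [0.544  0.2589 0.0225] 0.46
top [0.5448 0.2648 0.023 ] 0.64
0.06 41 [0.6167 0.6306] 0.22955709424799822
0.08 38 [0.6192 0.6324] 0.22925515297489346
0.1 43 [0.6223 0.6373] 0.2289012433169574
0.12000000000000001 45 [0.6254 0.6413] 0.22912268596249735
0.14 46 [0.6277 0.6427] 0.22931093854770976
0.16000000000000003 58 [0.6317 0.6475] 0.2396065202653068
[ 0.49    0.5552 -2.9199 -1.7248 -1.8528 -0.0313  0.1126] 0.008148284887767088
```

View pics/c5.png

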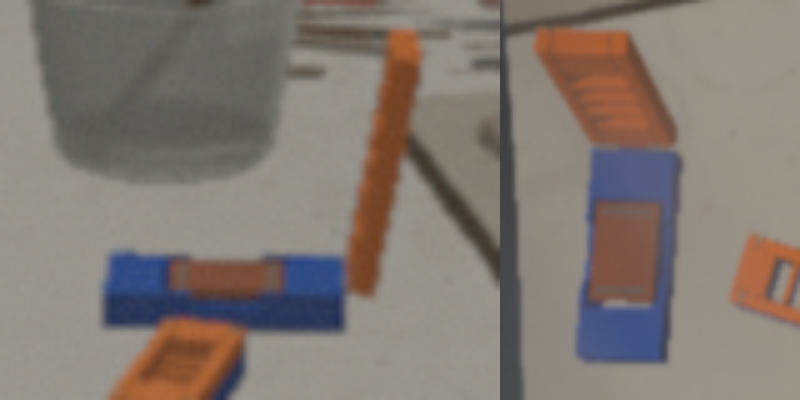

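The tile lies in the pocket. Side crop: (225,278). Top crop: (625,250), shifted slightly towards the hinge. Before shutting the lid I'll check that it is level.

Run:
```python
from fit import *
im,w=cloud('top')
R,G,B=[im[...,i].astype(int) for i in (2,1,0)]
m=(R-B>25)&(w[...,2]>.012)&(w[...,2]<.032)&(abs(w[...,0]-.546)<.045)&(abs(w[...,1]-.262)<.03)
q=w[m];A=np.c_[q[:,:2]-q[:,:2].mean(0),np.ones(len(q))];c=np.linalg.lstsq(A,q[:,2],rcond=None)[0];print(len(q),c,q.mean(0),q.min(0),q.max(0))
bl=(B-R>25)&(abs(w[...,0]-.5)<.03)&(abs(w[...,1]-.262)<.03);print('base top z',np.nanmedian(w[bl][:,2]))
I=load(['top3'])
print(fit(I,[.547,.263,-.03],(.066,.047,.006),.016),fit(I,[.546,.2625,-.022],(.140,.062,.024),0,True))
```

```text
592 [ 0.0012 -0.0077  0.0226] [0.5463 0.2642 0.0226] [0.514  0.2417 0.0144] [0.5795 0.2877 0.031 ]
base top z 0.024495059229498236
(array([ 0.5483,  0.2676, -0.0049]), np.float64(-46.79912578847668)) (array([ 0.5473,  0.2635, -0.032 ]), np.float64(-64.96098735075695))
```

Scaled: 0.064 m / 0.8 = 0.08, -0.047 m / 0.8 = -0.0588.

>>> apply_moves(commands="0 -0.0013 0.05 0 0 0 0;0 -0.0013 0.08 0 0 0 0;-0.025 -0.0013 0.08 0 0 0 0;-0.0438 -0.0013 0.08 0 0 0 0;-0.0588 -0.0013 0.08 0 0 0 0")

```text
time_s: 7.58
tool_pos: [0.6406, 0.2623, 0.1575]
tcp_rot: [-3.141, 0.041, -0.001]
wrist_force: [1.6, -1.2, 1.0]
width: 0.005
finger_force: 0.6
```

Scaled: -0.0925 m / 0.8 = -0.1156, -0.001 m / 0.8 = -0.0013.

>>> apply_moves(commands="-0.025 0 -0.0038 0 0 0 0;-0.05 0 -0.0013 0 0 0 0;-0.08 0 0.0075 0 0 0 0;-0.1 0 0.0175 0 0 0 0;-0.1156 0 0.0275 0 0 0 0")

```text
time_s: 8.2
tool_pos: [0.5479, 0.2649, 0.1353]
tcp_rot: [-3.141, 0.041, -0.001]
wrist_force: [0.8, 0.4, 0.2]
width: 0.005
finger_force: 0.4
```

Run:
```python
from h import *
s=env.get_state();print(s['joint_positions'],s['tool_pos'],s['wrist_force'])
im,w=cloud('side');cv2.imwrite('pics/side4.png',im)
R,G,B=[im[...,i].astype(int) for i in (2,1,0)]
q=w[(R-B>60)&(w[...,2]>.03)&(abs(w[...,1]-.24)<.06)&(w[...,0]>.45)]
for z in np.arange(.04,.18,.02):
    t=q[abs(q[:,2]-z)<.01]; print(z,len(t),np.percentile(t[:,0],[2,98])) if len(t) else 0
q=w[(B-R>50)&(abs(w[...,1]-.24)<.06)];print('blue x',np.nanpercentile(q[:,0],[1,99]))
```

```text
[0.2642 0.2332 1.7279 0.0001 1.1797 1.861 ] [0.5479 0.2649 0.1353] [0.8203 0.3902 0.1661]
0.04 73 [0.5942 0.6219]
0.06 98 [0.5757 0.6055]
0.07999999999999999 81 [0.5547 0.5829]
0.09999999999999999 78 [0.5368 0.5648]
0.12 96 [0.5158 0.5464]
0.13999999999999999 13 [0.5239 0.5289]
blue x [0.4759 0.5994]
```

Scaled: 0.068 m / 0.8 = 0.085, -0.039 m / 0.8 = -0.0488.

>>> apply_moves(commands="-0.015 0 0.0138 0 0 0 0;-0.0288 0 0.03 0 0 0 0;-0.0388 0 0.0475 0 0 0 0;-0.0488 0 0.0663 0 0 0 0;-0.055 0 0.085 0 0 0 0")

```text
time_s: 8.88
tool_pos: [0.5038, 0.2658, 0.066]
tcp_rot: [3.141, -0.041, -0.001]
wrist_force: [0.5, 0.2, 0.8]
width: 0.003
finger_force: 0.3
```

Scaled: 0.021 m / 0.8 = 0.0263, 0.018 m / 0.8 = 0.0225.

>>> apply_moves(commands="-0.005 0 0.015 0 0 0 0;-0.005 0 0.0225 0 0 0 0;-0.005 0 0.0263 0 0 0 0;-0.005 0 0.0263 0 0 0 0;-0.005 0 0.0263 0 0 0 0")

```text
time_s: 9.5
tool_pos: [0.4996, 0.266, 0.0504]
tcp_rot: [3.139, -0.04, -0.009]
wrist_force: [-18.9, -6.5, 34.2]
width: 0.007
finger_force: 17.1
```

Run:
```python
from h import *
s=env.get_state();print(s['joint_positions'],s['tool_pos'],s['wrist_force'])
im,w=cloud('side');cv2.imwrite('pics/side5.png',im)
R,G,B=[im[...,i].astype(int) for i in (2,1,0)]
q=w[(R-B>60)&(w[...,2]>.02)&(abs(w[...,1]-.26)<.04)&(w[...,0]>.45)&(w[...,0]<.7)]
for x in np.arange(.48,.62,.02):
    t=q[abs(q[:,0]-x)<.01]; print(x,len(t),np.percentile(t[:,2],[2,50,98])) if len(t) else 0
```

```text
[ 0.2891  0.2658  1.867  -0.0004  1.0147  1.8855] [0.4996 0.266  0.0504] [-18.861   -6.4871  34.1754]
0.48 57 [0.0261 0.0364 0.0469]
0.5 52 [0.0256 0.0346 0.0385]
0.52 84 [0.0235 0.0325 0.0382]
0.54 84 [0.0231 0.0317 0.038 ]
0.56 83 [0.0218 0.0316 0.0392]
0.5800000000000001 83 [0.0248 0.0355 0.0393]
0.6000000000000001 77 [0.028  0.0371 0.0394]
0.6200000000000001 4 [0.0364 0.037  0.0381]
```

Scaled: -0.12 m / 0.8 = -0.15, 0.047 m / 0.8 = 0.0588, -0.5 rad / 1.5708 = -0.3183.

>>> apply_moves(commands="0 0 -0.0375 0 0 0 0;0 0 -0.1 0 0 0 0.09;0.05 0 -0.125 0 -0.0955 0 0.09;0.0588 0 -0.15 0 -0.2101 0 0.09;0.0588 0 -0.15 0 -0.3183 0 0.09")

```text
time_s: 10.18
tool_pos: [0.55, 0.2649, 0.169]
tcp_rot: [-3.036, 0.04, 0.774]
wrist_force: [-0.2, 0.6, -0.3]
width: 0.396
finger_force: 0.0
```

>>> apply_moves(commands="0 0 0 0 0 0 0.09;0 0 0 0 0 0 0.09")

```text
time_s: 10.42
tool_pos: [0.547, 0.2649, 0.1658]
tcp_rot: [-3.038, 0.04, 0.774]
wrist_force: [-0.2, 0.7, -0.1]
width: 0.607
finger_force: 0.0
```

```bash
cat > kin.py <<'E'
from h import *
from scipy.optimize import least_squares
J=np.array([[-1.3681,.2458,1.559,1.3387],[-.3445,.0553,2.1967,.8883],[.2573,.2732,1.7534,1.1163],[.208,.4376,1.3083,1.3975],[.2642,.2332,1.7279,1.1797]])
P=np.array([[.239,-.6038,.2154],[.4368,-.0371,.014],[.5463,.2601,.0989],[.6871,.2601,.2204],[.5479,.2649,.1353]])
E
python3 - <<'E'
from fit import *
from kin import *
s=env.get_state();print(repr(s['joint_positions']),repr(s['tool_pos']),s['width'],Ro.from_rotvec(s['tcp_rot']).as_matrix())
im,w=cloud('top');cv2.imwrite('pics/top6.png',im);im2,w2=cloud('side');cv2.imwrite('pics/side6.png',im2)
I=load(['top6','side6'])
for k in (['top'],['side'],['top','side']): print(k,fit({n:I[n] for n in k},[.547,.263,-.03],(.140,.062,.040)))
cv2.imwrite('pics/c6.png',np.hstack([cv2.resize(im2[100:240,250:390],(400,400)),cv2.resize(im[170:290,110:230],(400,400))]))
rr=np.hypot(P[:,0],P[:,1])
f=lambda k:np.r_[np.sqrt(rr**2-k[4]**2)-(k[0]*np.sin(J[:,1])+k[1]*np.sin(J[:,1]+J[:,2])+k[2]*np.cos(J[:,1]+J[:,2])),P[:,2]-(k[3]+k[0]*np.cos(J[:,1])+k[1]*np.cos(J[:,1]+J[:,2])-k[2]*np.sin(J[:,1]+J[:,2]))]
for fixed in (0,):
    r=least_squares(f,[.45,.42,0,0,.112]);print(r.x,r.fun)
E
```

```text
array([0.2133, 0.4881, 1.4036, 0.1151, 1.7359, 1.8009]) array([0.547 , 0.2649, 0.1658]) 0.6069194438352008 [[ 0.8777 -0.026  -0.4784]
 [-0.0229 -0.9997  0.0122]
 [-0.4786  0.0002 -0.878 ]]
['top'] (array([ 0.5465,  0.2637, -0.0314]), np.float64(-62.55286128774607))
['side'] (array([ 0.5431,  0.2562, -0.0128]), np.float64(-77.9444977264836))
['top', 'side'] (array([ 0.5451,  0.2633, -0.048 ]), np.float64(-130.9024266836033))
[0.4194 0.5682 0.0651 0.0037 0.1128] [-0.0002  0.     -0.0003  0.0001  0.0004  0.     -0.     -0.     -0.
  0.    ]
```

View pics/c6.png

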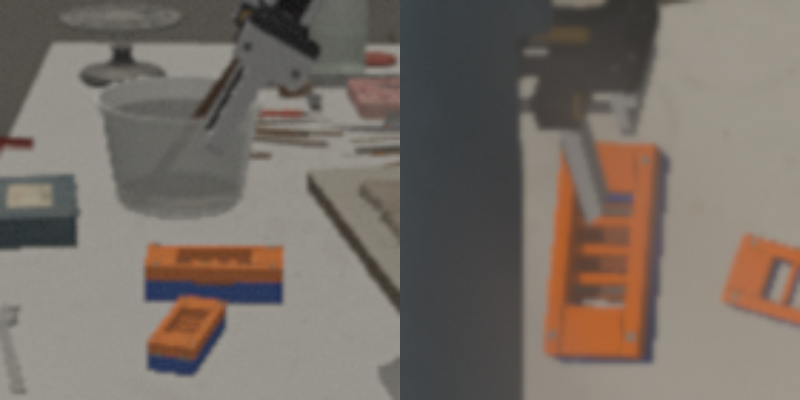

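The side and top crops show the lid shut over the holder, with the fingers above it at p≈-29°. Now a numeric check of which pitches are reachable, and what stands behind the holder.

```bash
cat >> kin.py <<'E'
K=[.4194,.5682,.0651];D=.1128;L=.281;H=.0037+L
def ik(rxy,z,p):
    "planar ik (j4=0): grasp-TCP radius from base axis, height, forward pitch"
    r=np.sqrt(rxy**2-D**2)-L*np.sin(p);z=z+L*np.cos(p)-H
    a3=np.hypot(K[1],K[2]);o=np.arctan2(K[2],K[1]);d=np.hypot(r,z)
    c3=(d*d-K[0]**2-a3**2)/(2*K[0]*a3)
    if abs(c3)>1: return None
    t=np.arccos(c3);j3=t-o;j2=np.arctan2(r,z)-np.arctan2(a3*np.sin(t),K[0]+a3*np.cos(t))
    return np.array([j2,j3,np.pi-p-j2-j3])
E
python3 - <<'E'
from kin import *
s=env.get_state();print(ik(np.hypot(*s['tool_pos'][:2]),s['tool_pos'][2],-.499))
for z in (.03,.075,.15):
  for r in (.5,.6,.7,.8):
    print(z,r,[(p,round(float(x[2]),2),round(float(x[1]),2)) if (x:=ik(r,z,np.radians(p))) is not None else None for p in (20,30,35,40,45,-45,-50,-60)])
w=np.load('top0.npy').reshape(-1,3)
for x0 in np.arange(.62,.9,.04):
    print(round(x0,2),[(round(y0,2),round(float(np.nanmax(q[:,2])),3)) for y0 in np.arange(-.3,.4,.08) if len(q:=w[(abs(w[:,0]-x0)<.02)&(abs(w[:,1]-y0)<.04)])])
E
```

```text
[0.5239 1.3546 1.7621]
0.03 0.5 [(20, 0.54, 2.27), (30, 0.31, 2.38), (35, 0.19, 2.43), (40, 0.06, 2.47), (45, -0.08, 2.51), (-45, 1.73, 1.52), (-50, 1.82, 1.47), (-60, 1.98, 1.37)]
0.03 0.6 [(20, 0.56, 2.03), (30, 0.32, 2.14), (35, 0.2, 2.18), (40, 0.07, 2.23), (45, -0.07, 2.27), (-45, 1.86, 1.2), (-50, 1.95, 1.14), (-60, 2.13, 1.02)]
0.03 0.7 [(20, 0.62, 1.77), (30, 0.38, 1.89), (35, 0.25, 1.94), (40, 0.12, 1.98), (45, -0.01, 2.02), (-45, 2.02, 0.8), (-50, 2.13, 0.72), (-60, 2.34, 0.53)]
0.03 0.8 [(20, 0.7, 1.5), (30, 0.46, 1.62), (35, 0.33, 1.68), (40, 0.2, 1.73), (45, 0.07, 1.77), None, None, None]
0.075 0.5 [(20, 0.65, 2.27), (30, 0.44, 2.38), (35, 0.33, 2.43), (40, 0.21, 2.48), (45, 0.08, 2.52), (-45, 1.8, 1.52), (-50, 1.88, 1.48), (-60, 2.03, 1.38)]
0.075 0.6 [(20, 0.65, 2.02), (30, 0.42, 2.13), (35, 0.3, 2.18), (40, 0.18, 2.23), (45, 0.05, 2.28), (-45, 1.91, 1.21), (-50, 2.0, 1.15), (-60, 2.17, 1.04)]
0.075 0.7 [(20, 0.69, 1.77), (30, 0.46, 1.88), (35, 0.34, 1.94), (40, 0.21, 1.99), (45, 0.08, 2.03), (-45, 2.07, 0.81), (-50, 2.17, 0.73), (-60, 2.37, 0.56)]
0.075 0.8 [(20, 0.77
[... 1987 characters left out ...]
-0.22), 0.018), (np.float64(-0.14), 0.02), (np.float64(-0.06), 0.041), (np.float64(0.02), 0.316), (np.float64(0.1), 0.315), (np.float64(0.18), 0.159), (np.float64(0.26), 0.034), (np.float64(0.34), 0.063)]
0.86 [(np.float64(-0.3), 0.019), (np.float64(-0.22), 0.021), (np.float64(-0.14), 0.02), (np.float64(-0.06), 0.04), (np.float64(0.02), 0.316), (np.float64(0.1), 0.316), (np.float64(0.18), 0.158), (np.float64(0.26), 0.035), (np.float64(0.34), 0.051)]
0.9 [(np.float64(-0.3), 0.041), (np.float64(-0.22), 0.04), (np.float64(-0.14), 0.041), (np.float64(-0.06), 0.039), (np.float64(0.02), 0.33), (np.float64(0.1), 0.007), (np.float64(0.18), 0.006), (np.float64(0.26), 0.033), (np.float64(0.34), 0.05)]
```

Run:
```python
from h import *
show([.5465,.2633,.1],down(-.031));show([.5465,.2633,.016],down(-.031))
```

```text
[0.0317 0.0018 0.059 ] [0.0012 0.498  0.0055]
[0.0719 0.0018 0.1328] [0.0012 0.498  0.0055]
```

Scaled: 0.059 m / 0.8 = 0.0738, 0.02 m / 0.8 = 0.025, 0.498 rad / 1.5708 = 0.317.

>>> apply_moves(commands="0.0125 0 0.025 0 0.1082 0 0.092;0.025 0.0013 0.05 0 0.2165 0 0.092;0.04 0.0023 0.0738 0 0.317 0.0035 0.092;0.04 0.0023 0.0738 0 0.317 0.0035 0.092;0.04 0.0023 0.0738 0 0.317 0.0035 0.092", squeeze=25)

```text
time_s: 11.15
tool_pos: [0.5484, 0.2634, 0.1012]
tcp_rot: [3.141, -0.049, -0.001]
wrist_force: [0.3, -0.7, 0.9]
width: 0.978
finger_force: 0.0
```

Scaled: 0.083 m / 0.8 = 0.1038, 0.06 m / 0.8 = 0.075.

>>> apply_moves(commands="0 0 0.0375 0 0 0 0.092;0 0 0.075 0 0 0 0.092;0 0 0.1038 0 0 0 0.092;0 0 0.1038 0 0 0 0.092")

```text
time_s: 11.65
tool_pos: [0.5477, 0.2626, 0.0155]
tcp_rot: [3.139, -0.051, -0.007]
wrist_force: [-0.4, -1.0, 1.1]
width: 0.981
finger_force: 0.0
```

>>> apply_moves(commands="0 0 0 0 0 0 0.05;0 0 0 0 0 0 0.05;0 0 0 0 0 0 0.05;0 0 0 0 0 0 0.05;0 0 0 0 0 0 0.05")

```text
time_s: 12.28
tool_pos: [0.5477, 0.2628, 0.0171]
tcp_rot: [3.14, -0.049, -0.001]
wrist_force: [-0.6, -1.9, 4.7]
width: 0.658
finger_force: 25.0
```

Run:
```python
from h import *
s=env.get_state();print(repr(s['joint_positions']),repr(s['tool_pos']),s['width']*94,s['finger_force'],s['wrist_force'])
show([.5465,.2633,.1],down(-.03))
show([.48,-.05,.1],down(-.34));show([.48,-.05,.018],down(-.34))
```

```text
array([ 0.2615,  0.4005,  1.7661, -0.0015,  0.9762,  1.8644]) array([0.5477, 0.2628, 0.0171]) 61.82164906148959 25.001564919948578 [-0.6088 -1.9213  4.7089]
[-0.0013 -0.0003 -0.0829] [ 0.0015  0.0008 -0.0012]
[-0.0579  0.3149 -0.0824] [0.0016 0.0006 0.3088]
[-0.0579  0.3148 -0.0004] [0.0016 0.0006 0.3088]
```

Scaled: 0.165 m / 0.8 = 0.2063, -0.03 m / 0.8 = -0.0375, 0.18 rad / 1.5708 = 0.1146.

>>> apply_moves(commands="0 0 -0.0375 0 0 0 0.05;0 0 -0.1 0 0 0 0.05;-0.0125 0.0688 -0.1025 0 0 0.0382 0.05;-0.025 0.1375 -0.1025 0 0 0.0764 0.05;-0.0375 0.2063 -0.1025 0 0 0.1146 0.05", squeeze=40)

```text
time_s: 12.9
tool_pos: [0.5102, 0.0978, 0.0971]
tcp_rot: [3.122, -0.333, -0.007]
wrist_force: [0.9, -0.2, -4.0]
width: 0.655
finger_force: 40.0
```

Run:
```python
from h import *
s=env.get_state();print(s['tool_pos'],s['width']*94,s['finger_force'],s['wrist_force'])
show([.48,-.05,.1],down(-.34))
```

```text
[0.5102 0.0978 0.0971] 61.558435716837494 39.997298419475555 [ 0.8738 -0.1901 -4.0204]
[ 0.0017  0.1509 -0.0027] [0.0021 0.0039 0.1272]
```

Scaled: 0.151 m / 0.8 = 0.1888, 0.11 m / 0.8 = 0.1375, 0.127 rad / 1.5708 = 0.0809.

>>> apply_moves(commands="0.0013 0.0688 -0.0025 0 0 0.0382 0.05;0.0025 0.1375 -0.0025 0 0 0.0764 0.05;0.0025 0.1888 -0.0025 0 0 0.0809 0.05;0.0025 0.1888 -0.0025 0 0 0.0809 0.05;0.0025 0.1888 0.0375 0 0 0.0809 0.05")

```text
time_s: 13.52
tool_pos: [0.484, -0.0494, 0.0698]
tcp_rot: [3.095, -0.53, 0.005]
wrist_force: [-0.1, -0.7, -5.5]
width: 0.658
finger_force: 40.0
```

Run:
```python
from h import *
s=env.get_state();print(s['joint_positions'],s['tool_pos'],s['width']*94,s['finger_force'],s['wrist_force'])
show([.48,-.05,.017],down(-.34))
```

```text
[-0.3347  0.053   2.0681 -0.0013  1.0171  1.5762] [ 0.484  -0.0494  0.0698] 61.89203743066908 39.997098594903946 [-0.066  -0.669  -5.5451]
[-0.0038  0.0018  0.0528] [ 0.0011 -0.0035  0.0006]
```

Scaled: 0.0525 m / 0.8 = 0.0656, 0.05 m / 0.8 = 0.0625.

>>> apply_moves(commands="0 0 0.0313 0 0 0 0.05;0 0 0.0525 0 0 0 0.05;0 0 0.0625 0 0 0 0.05;0 0 0.0656 0 0 0 0.05;0 0 0.0656 0 0 0 0.05")

```text
time_s: 14.15
tool_pos: [0.483, -0.0492, 0.017]
tcp_rot: [3.095, -0.529, 0.0]
wrist_force: [-0.5, 0.2, -2.8]
width: 0.658
finger_force: 40.0
```

Scaled: -0.05 m / 0.8 = -0.0625.

>>> apply_moves(commands="0 0 0 0 0 0 0.094;0 0 0 0 0 0 0.094;0 0 0 0 0 0 0.094;0 0 0 0 0 0 0.094;0 0 -0.0625 0 0 0 0.094")

```text
time_s: 14.78
tool_pos: [0.4789, -0.0481, 0.0632]
tcp_rot: [3.096, -0.529, -0.017]
wrist_force: [0.9, -0.5, -0.5]
width: 1.002
finger_force: 0.0
```

Run:
```python
from fit import *
s=env.get_state();print(s['joint_positions'],s['tool_pos'],s['width']*94,s['finger_force'],s['wrist_force'])
im,w=cloud('side');cv2.imwrite('pics/side7.png',im)
print(fit(load(['side7']),[.478,-.053,-.34],(.140,.062,.040)))
p=np.radians(-55);g=np.array([.48,-.05,.021]);R=down(-.335,p);show(g+.008*R.apply([0,0,1])-.12*R.apply([0,0,1]),R)
```

```text
[-0.3351  0.0617  2.0737 -0.0023  1.0171  1.5756] [ 0.4789 -0.0481  0.0632] 94.14568368612413 0.0 [ 0.9119 -0.5012 -0.4501]
(array([ 0.4794, -0.0486, -0.3485]), np.float64(-86.23793984632078))
[ 0.0869  0.0015 -0.013 ] [ 0.0001 -0.965  -0.0038]
```

Scaled: 0.087 m / 0.8 = 0.1088, 0.06 m / 0.8 = 0.075, -0.9 rad / 1.5708 = -0.573.

>>> apply_moves(commands="0.025 0 -0.05 0 -0.1146 0 0.094;0.05 0 -0.0625 0 -0.2292 0 0.094;0.075 0 -0.05 0 -0.3438 0 0.094;0.1 0 -0.0375 0 -0.4584 0 0.094;0.1088 0.0019 -0.025 0 -0.573 -0.0019 0.094")

```text
time_s: 15.45
tool_pos: [0.5655, -0.0801, 0.086]
tcp_rot: [-2.664, 0.452, 1.294]
wrist_force: [0.4, -0.4, 0.3]
width: 0.998
finger_force: 0.0
```

Run:
```python
from h import *
s=env.get_state();print(s['joint_positions'],s['tool_pos'],s['wrist_force'])
p=np.radians(-55);g=np.array([.482,-.049,.022]);R=down(-.338,p);show(g-.112*R.apply([0,0,1]),R);show(g+.008*R.apply([0,0,1]),R)
```

```text
[-0.3382  0.7823  1.2634 -0.0023  2.0002  1.5689] [ 0.5655 -0.0801  0.086 ] [ 0.357  -0.4442  0.2786]
[ 0.0014 -0.0017 -0.0023] [ 0.0019 -0.0556  0.0007]
[-0.0052 -0.0019  0.1176] [ 0.0019 -0.0556  0.0007]
```

Scaled: 0.1176 m / 0.8 = 0.147, -0.0019 m / 0.8 = -0.0024, -0.055 rad / 1.5708 = -0.035.

>>> apply_moves(commands="0.0013 -0.0021 0 0 -0.035 0 0.094;-0.0025 -0.0023 0.0625 0 -0.035 0 0.094;-0.005 -0.0024 0.1125 0 -0.035 0 0.094;-0.0063 -0.0024 0.147 0 -0.035 0 0.094;-0.0063 -0.0024 0.147 0 -0.035 0 0.094", squeeze=40)

```text
time_s: 16.08
tool_pos: [0.4726, -0.0454, 0.016]
tcp_rot: [-2.62, 0.444, 1.365]
wrist_force: [-0.3, 0.0, 0.5]
width: 1.0
finger_force: 0.0
```

>>> apply_moves(commands="0 0 0 0 0 0 0.094;0 0 0 0 0 0 0.05;0 0 0 0 0 0 0.05;0 0 0 0 0 0 0.05;0 0 0 0 0 0 0.05")

```text
time_s: 16.7
tool_pos: [0.4747, -0.0463, 0.0171]
tcp_rot: [-2.623, 0.445, 1.36]
wrist_force: [0.8, -0.9, 0.4]
width: 0.652
finger_force: 40.0
```

Run:
```python
from h import *
s=env.get_state();print(s['joint_positions'],s['tool_pos'],s['width']*94,s['finger_force'],s['wrist_force'])
R=Ro.from_rotvec(s['tcp_rot']);print(R.as_matrix())
im,w=cloud('side');cv2.imwrite('pics/side8.png',im);cv2.imwrite('pics/c8.png',cv2.resize(im[150:290,220:420],None,fx=3,fy=3))
g=s['tool_pos']-.008*R.apply([0,0,1]);print('grasp',g)
```

```text
[-0.3355  0.7428  1.5113 -0.      1.8436  1.5714] [ 0.4747 -0.0463  0.0171] 61.33037531409967 39.992752658436075 [ 0.7739 -0.9001  0.4137]
[[ 0.5443 -0.3296 -0.7714]
 [-0.1905 -0.9441  0.2689]
 [-0.817   0.0006 -0.5767]]
grasp [ 0.4808 -0.0484  0.0217]
```

View pics/c8.png

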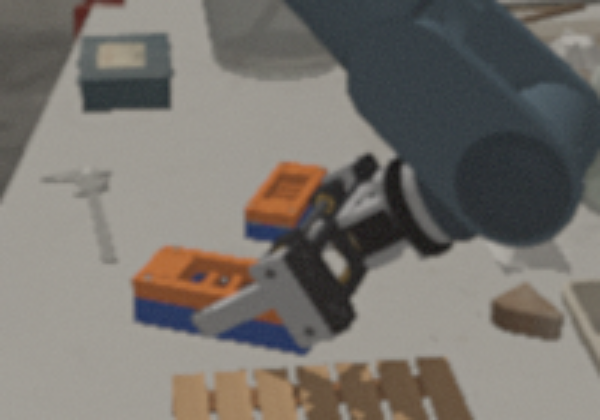

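The fingers hold the closed holder at mid-length, around (260,295), with p≈-55°. Next: lift, turn 90° and stand it at about (.54,-.045).

Run:
```python
from kin import *
s=env.get_state();R0=Ro.from_rotvec(s['tcp_rot'])
g0=s['tool_pos']-.008*R0.apply([0,0,1]);g1=np.array([.54,-.045,.135])
print(ik(np.hypot(.55,.045),.078,np.radians(35)))
N=10
for k in range(1,N+1):
    a=np.pi/2*max(0,k-1)/(N-1);g=g0+(g1-g0)*np.array([min(1,k/8)]*2+[min(1,k/3)])
    R=R0*Ro.from_euler('y',a);t=g+.008*R.apply([0,0,1])
    print(k,np.round(R0.inv().apply(t-s['tool_pos']),4),round(a,3), 'world',t)
```

```text
[-0.0838  2.3016  0.3129]
1 [-0.0269 -0.0028 -0.0274] 0.0 world [ 0.4821 -0.0459  0.0549]
2 [-0.0524 -0.0056 -0.0549] 0.175 world [ 0.4903 -0.0457  0.0916]
3 [-0.078  -0.0085 -0.0826] 0.349 world [ 0.4987 -0.0457  0.1284]
4 [-0.0728 -0.0113 -0.0888] 0.524 world [ 0.5073 -0.0456  0.1277]
5 [-0.0677 -0.0141 -0.0951] 0.698 world [ 0.5159 -0.0456  0.1273]
6 [-0.0628 -0.017  -0.1017] 0.873 world [ 0.5246 -0.0456  0.127 ]
7 [-0.058  -0.0198 -0.1084] 1.047 world [ 0.5333 -0.0457  0.127 ]
8 [-0.0535 -0.0227 -0.1153] 1.222 world [ 0.542  -0.0457  0.1273]
9 [-0.0531 -0.0227 -0.1166] 1.396 world [ 0.5432 -0.0461  0.1278]
10 [-0.053  -0.0227 -0.118 ] 1.571 world [ 0.5444 -0.0465  0.1285]
```

Scaled: -0.095 m / 0.8 = -0.1188, -0.0085 m / 0.8 = -0.0106, 0.175 rad / 1.5708 = 0.1114.

>>> apply_moves(commands="-0.0338 -0.0038 -0.0344 0 0 0 0.05;-0.065 -0.0069 -0.0688 0 0.1114 0 0.05;-0.0975 -0.0106 -0.1031 0 0.2228 0 0.05;-0.0913 -0.0144 -0.1113 0 0.3342 0 0.05;-0.085 -0.0175 -0.1188 0 0.4456 0 0.05", squeeze=50)

```text
time_s: 17.38
tool_pos: [0.5159, -0.0457, 0.1277]
tcp_rot: [-3.034, 0.515, 0.381]
wrist_force: [-0.5, 0.5, -5.0]
width: 0.659
finger_force: 50.0
```

Run:
```python
from h import *
s=env.get_state();print(s['joint_positions'],s['tool_pos'],s['width']*94,s['finger_force'],s['wrist_force'])
R=Ro.from_rotvec(s['tcp_rot']);z=R.apply([0,0,1]);print(R.as_matrix(),np.arctan2(np.hypot(*z[:2])*np.sign(z[0]),-z[2]))
R1=down(-.336,np.radians(90-54.8));t=np.array([.54,-.045,.135])+.008*R1.apply([0,0,1]);show(t,R1)
```

```text
[-0.3106  0.1964  1.8035  0.0058  1.3911  1.5945] [ 0.5159 -0.0457  0.1277] 61.98222732510665 49.99313995154807 [-0.5337  0.4624 -5.0307]
[[ 0.9148 -0.3296 -0.2333]
 [-0.3196 -0.9441  0.0809]
 [-0.2469  0.0006 -0.969 ]] -0.24945771255165183
[ 0.0261 -0.0086 -0.0075] [0.0006 0.8638 0.0002]
```

Scaled: 0.026 m / 0.8 = 0.0325, -0.0086 m / 0.8 = -0.0108, 0.864 rad / 1.5708 = 0.55.

>>> apply_moves(commands="0.0075 -0.0025 -0.0025 0 0.1114 0 0.05;0.0138 -0.005 -0.005 0 0.2228 0 0.05;0.02 -0.0075 -0.0063 0 0.3342 0 0.05;0.0263 -0.01 -0.0081 0 0.4456 0 0.05;0.0325 -0.0108 -0.0094 0 0.55 0 0.05")

```text
time_s: 18.0
tool_pos: [0.5421, -0.0457, 0.1266]
tcp_rot: [2.864, -0.485, 0.9]
wrist_force: [1.2, -0.1, -4.8]
width: 0.66
finger_force: 50.0
```

>>> apply_moves(commands="0 0 0 0 0 0 0.05;0 0 0 0 0 0 0.05")

```text
time_s: 18.25
tool_pos: [0.544, -0.0466, 0.1281]
tcp_rot: [2.866, -0.486, 0.894]
wrist_force: [-0.5, -1.1, -3.6]
width: 0.654
finger_force: 50.0
```

Run:
```python
from h import *
s=env.get_state();print(s['joint_positions'],s['tool_pos'],s['width']*94,s['finger_force'],s['wrist_force'])
R=Ro.from_rotvec(s['tcp_rot']);z=R.apply([0,0,1]);print(np.degrees(np.arctan2(np.hypot(*z[:2])*np.sign(z[0]),-z[2])),s['tool_pos']-.008*z)
R1=down(-.336,np.radians(90-54.8));t=np.array([.54,-.045,.074])+.008*R1.apply([0,0,1]);show(t,R1)
im,w=cloud('side');cv2.imwrite('pics/side9.png',im);cv2.imwrite('pics/c9.png',cv2.resize(im[150:290,220:420],None,fx=3,fy=3))
m=((im[...,0].astype(int)-im[...,2]>50)|(im[...,2].astype(int)-im[...,0]>70))&(abs(w[...,0]-.54)<.08)&(abs(w[...,1]+.045)<.05)&(w[...,2]>.03)
q=w[m];print('holder pts z',np.percentile(q[:,2],[1,99]))
b=q[((im[...,0].astype(int)-im[...,2])[m]>50)]
for z0 in np.arange(.05,.21,.02):
    a=b[abs(b[:,2]-z0)<.01]; print(round(z0,2),len(a),np.percentile(a[:,0],[3,97]) if len(a) else '')
```

```text
[-0.2755 -0.1923  2.2747 -0.0796  0.4562  1.6918] [ 0.544  -0.0466  0.1281] 61.47697957956116 49.99082089198055 [-0.4534 -1.0984 -3.6222]
34.67364153988509 [ 0.5397 -0.0451  0.1347]
[-0.0342 -0.0002  0.0501] [0.0007 0.0092 0.0003]
holder pts z [0.0713 0.2039]
0.05 0 
0.07 11 [0.5313 0.5457]
0.09 13 [0.5312 0.5605]
0.11 16 [0.5312 0.5618]
0.13 23 [0.5394 0.5637]
0.15 44 [0.5322 0.5633]
0.17 50 [0.5309 0.563 ]
0.19 51 [0.5308 0.548 ]
```

View pics/c9.png

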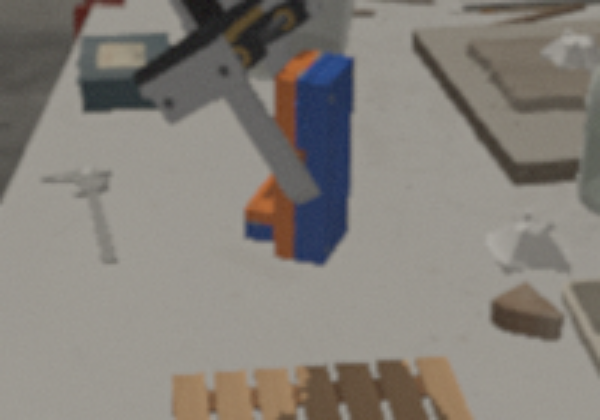

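The side crop shows the holder hanging upright and shut, orange side towards the robot, between (275,60) and (350,260). I've used all 10 picture views, so I'll work from numbers from here.

Scaled: 0.05 m / 0.8 = 0.0625, 0.044 m / 0.8 = 0.055, 0.009 rad / 1.5708 = 0.0057.

>>> apply_moves(commands="-0.015 0 0.0219 0 0.0057 0 0.05;-0.0275 0 0.04 0 0.0057 0 0.05;-0.0375 0 0.055 0 0.0057 0 0.05;-0.0425 0 0.0625 0 0.0057 0 0.05;-0.0425 0 0.0625 0 0.0057 0 0.05")

```text
time_s: 18.92
tool_pos: [0.5445, -0.0467, 0.0672]
tcp_rot: [2.86, -0.485, 0.909]
wrist_force: [0.0, 0.5, -4.3]
width: 0.657
finger_force: 50.0
```

```bash
cat > st.py <<'E'
from h import *
s=env.get_state();print(s['joint_positions'],s['tool_pos'],s['width']*94,s['finger_force'],s['wrist_force'],s['ft_torque'])
R=Ro.from_rotvec(s['tcp_rot']);z=R.apply([0,0,1]);print('pitch',np.degrees(np.arctan2(np.hypot(*z[:2])*np.sign(z[0]),-z[2])),'grasp',s['tool_pos']-.008*z)
print('1mm down in tool',R.inv().apply([0,0,-.001]))
E
python3 st.py
```

```text
[-0.2753 -0.0533  2.2959 -0.1264  0.2865  1.7413] [ 0.5445 -0.0467  0.0672] 61.76778763424567 49.99100705666933 [ 0.0003  0.4898 -4.2683] [0.2905 0.7299 0.0516]
pitch 35.268754582636106 grasp [ 0.5401 -0.0452  0.0738]
1mm down in tool [-0.0006 -0.      0.0008]
```

Scaled: 0.0026 m / 0.8 = 0.0033, 0.0022 m / 0.8 = 0.0028.

>>> apply_moves(commands="-0.0011 0 0.0015 0 0 0 0.05;-0.0015 0 0.0021 0 0 0 0.05;-0.0019 0 0.0028 0 0 0 0.05;-0.0023 0 0.0033 0 0 0 0.05")

```text
time_s: 19.42
tool_pos: [0.5445, -0.0466, 0.0646]
tcp_rot: [2.859, -0.484, 0.911]
wrist_force: [-0.5, -0.2, -5.6]
width: 0.656
finger_force: 50.0
```

```bash
python3 st.py
```

```text
[-0.2751 -0.0467  2.2968 -0.1301  0.2778  1.7452] [ 0.5445 -0.0466  0.0646] 61.709332828404165 49.990907065803185 [-0.5114 -0.23   -5.6198] [ 0.3146  0.6857 -0.008 ]
pitch 35.34381289545184 grasp [ 0.5401 -0.0451  0.0711]
1mm down in tool [-0.0006 -0.      0.0008]
```

Scaled: 0.0008 m / 0.8 = 0.001, -0.0006 m / 0.8 = -0.0008.

>>> apply_moves(commands="-0.0004 0 0.0005 0 0 0 0.05;-0.0008 0 0.001 0 0 0 0.05;-0.0008 0 0.001 0 0 0 0.05")

```text
time_s: 19.8
tool_pos: [0.5445, -0.0467, 0.0635]
tcp_rot: [2.859, -0.484, 0.911]
wrist_force: [0.3, -0.6, -3.7]
width: 0.655
finger_force: 50.0
```

Scaled: 0.0008 m / 0.8 = 0.001, -0.0006 m / 0.8 = -0.0008.

>>> apply_moves(commands="-0.0004 0 0.0005 0 0 0 0.05;-0.0008 0 0.001 0 0 0 0.05;-0.0008 0 0.001 0 0 0 0.05")

```text
time_s: 20.18
tool_pos: [0.5453, -0.0469, 0.0635]
tcp_rot: [2.858, -0.484, 0.914]
wrist_force: [-4.6, 1.9, 4.4]
width: 0.66
finger_force: 50.0
```

```bash
python3 st.py
```

```text
[-0.2751 -0.0423  2.2959 -0.1327  0.2721  1.7476] [ 0.5453 -0.0469  0.0635] 62.08418762398993 49.989391934650484 [-4.6288  1.91    4.4063] [-0.0095  0.587  -0.027 ]
pitch 35.468864514990294 grasp [ 0.541  -0.0453  0.0701]
1mm down in tool [-0.0006 -0.      0.0008]
```

Scaled: -0.02 m / 0.8 = -0.025.

>>> apply_moves(commands="0 0 0 0 0 0 0.07;0 0 0 0 0 0 0.08;0 0 0 0 0 0 0.094;0 0 0 0 0 0 0.094;0 0 -0.025 0 0 0 0.094")

```text
time_s: 20.8
tool_pos: [0.5328, -0.0428, 0.0777]
tcp_rot: [2.861, -0.485, 0.906]
wrist_force: [0.6, 0.2, 1.1]
width: 0.999
finger_force: 0.0
```

Scaled: -0.13 m / 0.8 = -0.1625, -0.1 m / 0.8 = -0.125.

>>> apply_moves(commands="0 0 -0.0625 0 0 0 0.094;0 0 -0.125 0 0 0 0.094;0 0 -0.1625 0 0 0 0.094;0 0 -0.1625 0 0 0 0.094")

```text
time_s: 21.3
tool_pos: [0.4634, -0.018, 0.1875]
tcp_rot: [2.856, -0.483, 0.919]
wrist_force: [-0.8, -0.0, -0.6]
width: 1.002
finger_force: 0.0
```

```bash
python3 st.py
python3 - <<'E'
from fit import *
im,w=cloud('top');cv2.imwrite('pics/top10.png',im);im2,w2=cloud('side');cv2.imwrite('pics/side10.png',im2)
for k in (['side10'],['top10']): print(k,fit(load(k),[.541,-.0453,-.336],(.040,.062,.140)))
R,G,B=[im2[...,i].astype(int) for i in (2,1,0)]
for nm,m in (('blue',B-R>50),('orange',R-B>60)):
    q=w2[m&(abs(w2[...,0]-.54)<.06)&(abs(w2[...,1]+.045)<.05)&(w2[...,2]>.015)]
    print(nm,len(q),np.percentile(q,[2,50,98],axis=0))
    for z0 in np.arange(.03,.15,.03):
        a=q[abs(q[:,2]-z0)<.015]; print(round(z0,2),np.percentile(a[:,0],[3,97]) if len(a) else '')
E
```

```text
[-0.2567 -0.5912  2.433  -0.0732  0.6796  1.6916] [ 0.4634 -0.018   0.1875] 94.18559609717687 0.0 [-0.8476 -0.0303 -0.5501] [ 0.1444  0.2516 -0.0481]
pitch 35.69136467754232 grasp [ 0.459  -0.0165  0.194 ]
1mm down in tool [-0.0006 -0.      0.0008]
['side10'] (array([ 0.5411, -0.0466, -0.2716]), np.float64(-91.82239671312648))
['top10'] (array([ 0.5439, -0.0446, -0.318 ]), np.float64(-74.8998025278777))
blue 162 [[ 0.5331 -0.0806  0.0386]
 [ 0.5478 -0.059   0.138 ]
 [ 0.5649 -0.0269  0.1395]]
0.03 [0.5352 0.5632]
0.06 [0.5357 0.5651]
0.09 [0.5333 0.5645]
0.12 [0.5332 0.5463]
orange 375 [[ 0.5141 -0.0759  0.0199]
 [ 0.5225 -0.0711  0.0905]
 [ 0.5374 -0.0226  0.1393]]
0.03 [0.5158 0.5248]
0.06 [0.516  0.5313]
0.09 [0.514  0.5312]
0.12 [0.514  0.5248]
```

```bash
cat > plan.py <<'E'
from h import *
def plan(rows,yaw):
    "rows: grasp point xyz + pitch deg -> tool-frame rows from the present pose"
    s=env.get_state();R0=Ro.from_rotvec(s['tcp_rot'])
    for g in rows:
        R=down(yaw,np.radians(g[3]));t=np.array(g[:3])+.008*R.apply([0,0,1])
        print(np.round(R0.inv().apply(t-s['tool_pos']),4),np.round((R0.inv()*R).as_rotvec(),3))
E
python3 - <<'E'
from plan import *
plan([(.46,-.017,.24,30),(.49,-.03,.255,20),(.52,-.04,.255,10),(.5455,-.047,.255,0),(.5455,-.047,.25,-10)],-.33)
print(); plan([(.5455,-.047,.25,-10)],-.33)
E
```

```text
[ 0.0295 -0.0002 -0.0393] [ 0.004 -0.092 -0.005]
[ 0.0634  0.0022 -0.0329] [ 0.003 -0.267 -0.005]
[ 0.0879  0.0018 -0.0152] [ 0.003 -0.441 -0.005]
[ 0.1082  0.     -0.0006] [ 0.002 -0.616 -0.006]
[0.1042 0.     0.0026] [ 0.002 -0.791 -0.006]

[0.1042 0.     0.0026] [ 0.002 -0.791 -0.006]
```

Scaled: 0.108 m / 0.8 = 0.135, 0.0295 m / 0.8 = 0.0369, -0.267 rad / 1.5708 = -0.17.

>>> apply_moves(commands="0.0369 0 -0.0494 0.0019 -0.0586 -0.0032 0.094;0.0794 0.0025 -0.0413 0.0019 -0.17 -0.0032 0.094;0.11 0.0025 -0.0188 0.0019 -0.2801 -0.0032 0.094;0.135 0 -0.0006 0.0013 -0.3915 -0.0038 0.094;0.13 0 0.0031 0.0013 -0.5029 -0.0038 0.094")

```text
time_s: 22.02
tool_pos: [0.5456, -0.0474, 0.2401]
tcp_rot: [-3.057, 0.51, 0.279]
wrist_force: [-0.5, 0.2, -0.6]
width: 1.001
finger_force: 0.0
```

```bash
python3 st.py
python3 - <<'E'
from plan import *
plan([(.5455,-.047,.25,-20),(.5455,-.047,.25,-30),(.5455,-.047,.25,-40),(.5455,-.047,.25,-50),(.5455,-.047,.24,-60)],-.33)
E
```

```text
[-0.2968  0.1023  1.6842  0.006   1.537   1.604 ] [ 0.5456 -0.0474  0.2401] 94.04870869515021 0.0 [-0.4837  0.1879 -0.6126] [ 0.0385 -0.0766  0.0184]
pitch -10.432896631521611 grasp [ 0.547  -0.0479  0.248 ]
1mm down in tool [ 0.0002 -0.      0.001 ]
[-0.0034 -0.0003 -0.0018] [-0.    -0.167 -0.001]
[-0.0047 -0.0003 -0.0022] [-0.    -0.342 -0.001]
[-0.006  -0.0003 -0.0028] [-0.    -0.516 -0.001]
[-0.0071 -0.0003 -0.0035] [-0.    -0.691 -0.001]
[-0.0063 -0.0003  0.0053] [-0.    -0.865 -0.001]
```

Scaled: -0.007 m / 0.8 = -0.0088, -0.006 m / 0.8 = -0.0075, -0.865 rad / 1.5708 = -0.5507.

>>> apply_moves(commands="-0.0044 0 -0.0025 0 -0.1063 0 0.094;-0.0056 0 -0.0025 0 -0.2177 0 0.094;-0.0075 0 -0.0038 0 -0.3285 0 0.094;-0.0088 0 -0.0044 0 -0.4399 0 0.094;-0.0081 0 0.0063 0 -0.5507 0 0.094")

```text
time_s: 22.65
tool_pos: [0.5378, -0.0446, 0.2362]
tcp_rot: [-2.553, 0.426, 1.472]
wrist_force: [-0.5, 0.6, 0.4]
width: 0.999
finger_force: 0.0
```

```bash
python3 st.py
python3 - <<'E'
from plan import *
plan([(.5455,-.047,.20,-60),(.5455,-.047,.15,-60),(.5455,-.047,.10,-60),(.5455,-.047,.07,-60)],-.33)
E
```

```text
[-0.3044  0.6142  1.2841  0.0298  2.2891  1.6036] [ 0.5378 -0.0446  0.2362] 93.94322644665259 0.0 [-0.4922  0.5678  0.3768] [-0.1309 -0.3585  0.001 ]
pitch -59.939714193173764 grasp [ 0.5443 -0.0469  0.2402]
1mm down in tool [ 0.0009 -0.      0.0005]
[ 0.0353 -0.0003  0.0191] [-0.    -0.001 -0.   ]
[ 0.0786 -0.0003  0.0442] [-0.    -0.001 -0.   ]
[ 0.1219 -0.0003  0.0692] [-0.    -0.001 -0.   ]
[ 0.1478 -0.0003  0.0843] [-0.    -0.001 -0.   ]
```

Scaled: 0.148 m / 0.8 = 0.185, 0.122 m / 0.8 = 0.1525.

>>> apply_moves(commands="0.0438 0 0.0238 0 0 0 0.094;0.0981 0 0.055 0 0 0 0.094;0.1525 0 0.0863 0 0 0 0.094;0.185 0 0.105 0 0 0 0.094;0.185 0 0.105 0 0 0 0.094", squeeze=40)

```text
time_s: 23.28
tool_pos: [0.5369, -0.0443, 0.0636]
tcp_rot: [-2.551, 0.425, 1.475]
wrist_force: [-0.4, 0.4, 0.1]
width: 1.001
finger_force: 0.0
```

```bash
python3 st.py
python3 - <<'E'
from plan import *
plan([(.5455,-.047,.07,-60)],-.33)
im,w=cloud('side');cv2.imwrite('pics/s11.png',im)
R,G,B=[im[...,i].astype(int) for i in (2,1,0)]
for nm,m in (('blue',B-R>50),('orange',R-B>60)):
    q=w[m&(abs(w[...,0]-.54)<.06)&(abs(w[...,1]+.045)<.05)&(w[...,2]>.015)];print(nm,len(q),np.percentile(q,[2,50,98],axis=0))
E
```

```text
[-0.3043  0.8351  1.2938  0.0252  2.061   1.596 ] [ 0.5369 -0.0443  0.0636] 94.08410904756799 0.0 [-0.3632  0.3914  0.0954] [-0.1015 -0.3803 -0.01  ]
pitch -60.084165013245496 grasp [ 0.5435 -0.0466  0.0676]
1mm down in tool [ 0.0009 -0.      0.0005]
[-0.001  -0.0003 -0.003 ] [-0.     0.001 -0.   ]
blue 343 [[ 0.5311 -0.0823  0.0202]
 [ 0.5456 -0.0754  0.1175]
 [ 0.5646 -0.0285  0.1394]]
orange 304 [[ 0.514  -0.0749  0.0178]
 [ 0.5225 -0.071   0.1056]
 [ 0.5374 -0.0206  0.1393]]
```

Scaled: -0.003 m / 0.8 = -0.0038, -0.001 m / 0.8 = -0.0013.

>>> apply_moves(commands="-0.0013 0 -0.0038 0 0 0 0.094;-0.0013 0 -0.0038 0 0 0 0.05;-0.0013 0 -0.0038 0 0 0 0.05;-0.0013 0 -0.0038 0 0 0 0.05;-0.0013 0 -0.0038 0 0 0 0.05")

```text
time_s: 23.95
tool_pos: [0.5417, -0.0456, 0.0715]
tcp_rot: [-2.56, 0.426, 1.463]
wrist_force: [0.0, -0.5, 1.1]
width: 0.655
finger_force: 40.0
```

>>> apply_moves(commands="0 0 0 0 0 0 0.05;0 0 0 0 0 0 0.05", squeeze=50)

```text
time_s: 24.2
tool_pos: [0.5417, -0.0456, 0.0715]
tcp_rot: [-2.559, 0.426, 1.463]
wrist_force: [0.5, -0.0, 1.2]
width: 0.655
finger_force: 50.0
```

```bash
python3 st.py
python3 - <<'E'
from plan import *
plan([(.55,-.06,.11,-60),(.55,-.08,.14,-51),(.55,-.10,.15,-42),(.55,-.13,.15,-33),(.55,-.16,.15,-24)],-.333)
E
```

```text
[-0.3039  0.8268  1.2852  0.0253  2.0679  1.5959] [ 0.5417 -0.0456  0.0715] 61.53870847056867 49.998807460069656 [ 0.5048 -0.0102  1.1858] [-0.0064 -0.1886  0.0457]
pitch -59.50852558125643 grasp [ 0.5482 -0.0478  0.0756]
1mm down in tool [0.0009 0.     0.0005]
[-0.0269  0.0109 -0.0223] [ 0.003 -0.009  0.002]
[-0.0482  0.0298 -0.0432] [0.003 0.149 0.002]
[-0.0523  0.0488 -0.0541] [0.003 0.306 0.002]
[-0.0462  0.0771 -0.063 ] [0.002 0.463 0.002]
[-0.0402  0.1055 -0.072 ] [0.002 0.62  0.003]
```

Scaled: 0.1055 m / 0.8 = 0.1319, -0.052 m / 0.8 = -0.065, 0.62 rad / 1.5708 = 0.3947.

>>> apply_moves(commands="-0.0338 0.0138 -0.0281 0 0 0 0.05;-0.06 0.0375 -0.0538 0 0.0949 0 0.05;-0.065 0.0613 -0.0675 0 0.1948 0 0.05;-0.0575 0.0963 -0.0788 0 0.2948 0 0.05;-0.05 0.1319 -0.09 0 0.3947 0 0.05")

```text
time_s: 24.82
tool_pos: [0.5471, -0.1597, 0.1416]
tcp_rot: [-2.97, 0.494, 0.622]
wrist_force: [0.7, -0.1, -5.2]
width: 0.655
finger_force: 50.0
```

```bash
python3 st.py
python3 - <<'E'
from plan import *
plan([(.55,-.18,.15,-14),(.55,-.20,.15,-4),(.55,-.222,.14,6),(.55,-.222,.13,16),(.55,-.222,.12,24)],-.333)
E
```

```text
[-0.4581  0.4021  1.5474 -0.0517  1.6018  1.4512] [ 0.5471 -0.1597  0.1416] 61.54346852558776 49.99808371067047 [ 0.7478 -0.0829 -5.1984] [-0.0688 -0.4387  0.0337]
pitch -23.652609785781035 grasp [ 0.5501 -0.1607  0.1489]
1mm down in tool [ 0.0004 -0.      0.0009]
[ 0.0065  0.0183 -0.0036] [0.001 0.168 0.003]
[ 0.0138  0.0372 -0.0065] [0.001 0.343 0.004]
[ 0.0256  0.058  -0.0008] [0.001 0.518 0.004]
[0.0308 0.058  0.0076] [0.    0.692 0.004]
[0.0356 0.058  0.016 ] [0.    0.832 0.004]
```

Run:
```python
from plan import *
for g,y in (((.55,-.18,.15,-15),-.37),((.55,-.20,.15,-6),-.41),((.55,-.222,.14,3),-.45),((.55,-.222,.13,12),-.48),((.55,-.222,.12,21),-.5)): plan([g],y)
```

```text
[ 0.0064  0.0182 -0.0035] [0.014 0.151 0.038]
[ 0.0136  0.0371 -0.0064] [0.021 0.308 0.078]
[ 0.0252  0.0581 -0.0006] [0.022 0.465 0.12 ]
[0.0303 0.0583 0.0079] [0.016 0.621 0.152]
[0.0353 0.0585 0.0163] [0.004 0.777 0.175]
```

Scaled: 0.0585 m / 0.8 = 0.0731, -0.0035 m / 0.8 = -0.0044, 0.777 rad / 1.5708 = 0.4947.

>>> apply_moves(commands="0.0081 0.0225 -0.0044 0.0089 0.0961 0.0242 0.05;0.0169 0.0463 -0.0081 0.0134 0.1961 0.0497 0.05;0.0313 0.0725 -0.0006 0.014 0.296 0.0764 0.05;0.0381 0.0725 0.01 0.0102 0.3953 0.0968 0.05;0.0444 0.0731 0.0206 0.0025 0.4947 0.1114 0.05")

```text
time_s: 25.45
tool_pos: [0.5511, -0.2223, 0.1114]
tcp_rot: [2.91, -0.746, 0.533]
wrist_force: [0.1, 0.2, -5.2]
width: 0.657
finger_force: 50.0
```

```bash
python3 st.py
python3 - <<'E'
from plan import *
plan([(.55,-.222,.11,30.5),(.55,-.222,.08,30.5),(.55,-.222,.06,30.5),(.55,-.222,.05,30.5),(.55,-.222,.045,30.5)],-.5)
E
```

```text
[-0.5878  0.0447  2.0244  0.0455  0.7115  1.4558] [ 0.5511 -0.2223  0.1114] 61.73225057282855 49.99580204486847 [ 0.0823  0.1936 -5.1725] [ 0.3171  0.4263 -0.0202]
pitch 20.781297663469278 grasp [ 0.5486 -0.2209  0.1188]
1mm down in tool [-0.0004 -0.      0.0009]
[-0.0002  0.0003  0.0088] [ 0.002  0.17  -0.001]
[-0.0108  0.0002  0.0368] [ 0.002  0.17  -0.001]
[-0.0179  0.0002  0.0555] [ 0.002  0.17  -0.001]
[-0.0214  0.0002  0.0649] [ 0.002  0.17  -0.001]
[-0.0232  0.0002  0.0695] [ 0.002  0.17  -0.001]
```

Scaled: 0.065 m / 0.8 = 0.0813, 0.0555 m / 0.8 = 0.0694, 0.17 rad / 1.5708 = 0.1082.

>>> apply_moves(commands="0 0 0.0113 0.0013 0.1082 -0.0006 0.05;-0.0138 0 0.0463 0.0013 0.1082 -0.0006 0.05;-0.0225 0 0.0694 0.0013 0.1082 -0.0006 0.05;-0.0269 0 0.0813 0.0013 0.1082 -0.0006 0.05;-0.0269 0 0.0813 0.0013 0.1082 -0.0006 0.05")

```text
time_s: 26.08
tool_pos: [0.5538, -0.2234, 0.0429]
tcp_rot: [2.825, -0.72, 0.763]
wrist_force: [0.5, -0.8, -4.7]
width: 0.656
finger_force: 50.0
```

```bash
python3 st.py
python3 - <<'E'
from h import *
im,w=cloud('side');cv2.imwrite('pics/s12.png',im)
R,G,B=[im[...,i].astype(int) for i in (2,1,0)]
q=w[(B-R>50)&(abs(w[...,0]-.55)<.1)&(abs(w[...,1]+.22)<.1)&(w[...,2]>.015)]
print(len(q),np.percentile(q,[2,50,98],axis=0))
t=q[q[:,2]>np.percentile(q[:,2],60)];A=np.c_[t[:,:2]-t[:,:2].mean(0),np.ones(len(t))];print('top plane',np.linalg.lstsq(A,t[:,2],rcond=None)[0])
im,w=cloud('top');R,G,B=[im[...,i].astype(int) for i in (2,1,0)]
q=w[(B-R>40)&(abs(w[...,0]-.55)<.1)&(abs(w[...,1]+.22)<.1)&(w[...,2]>.03)]
if len(q)>30:
  A=np.c_[q[:,:2]-q[:,:2].mean(0),np.ones(len(q))];c=np.linalg.lstsq(A,q[:,2],rcond=None)[0];k=abs(A@c-q[:,2])<.004;print('top cam',k.sum(),np.linalg.lstsq(A[k],q[k,2],rcond=None)[0],q.mean(0))
E
```

```text
[-0.5957  0.1286  2.1354  0.1423  0.3557  1.3537] [ 0.5538 -0.2234  0.0429] 61.65826478083736 49.99549716711044 [ 0.4821 -0.8423 -4.7356] [0.386  0.5799 0.0342]
pitch 30.211678522708016 grasp [ 0.5503 -0.2214  0.0498]
1mm down in tool [-0.0005  0.      0.0009]
986 [[ 0.4849 -0.2828  0.0447]
 [ 0.5734 -0.2412  0.0613]
 [ 0.6199 -0.1867  0.0642]]
top plane [-0.009  -0.0068  0.063 ]
top cam 348 [-0.0056  0.0231  0.0657] [ 0.6024 -0.2497  0.0656]
```

Scaled: 0.009 m / 0.8 = 0.0113, 0.008 m / 0.8 = 0.01.

>>> apply_moves(commands="-0.0025 0 0.0044 0 0 0 0.05;-0.0044 0 0.0081 0 0 0 0.05;-0.0056 0 0.01 0 0 0 0.05;-0.0063 0 0.0113 0 0 0 0.05;-0.0063 0 0.0113 0 0 0 0.05")

```text
time_s: 26.8
tool_pos: [0.555, -0.2241, 0.034]
tcp_rot: [2.823, -0.719, 0.767]
wrist_force: [-0.1, -0.0, -5.0]
width: 0.655
finger_force: 50.0
```

Scaled: 0.0009 m / 0.8 = 0.0011, -0.0005 m / 0.8 = -0.0006.

>>> apply_moves(commands="-0.0003 0 0.0006 0 0 0 0.05;-0.0006 0 0.0011 0 0 0 0.05;-0.0006 0 0.0011 0 0 0 0.05")

```text
time_s: 27.18
tool_pos: [0.555, -0.2241, 0.033]
tcp_rot: [2.823, -0.719, 0.767]
wrist_force: [0.0, -0.1, -4.8]
width: 0.653
finger_force: 50.0
```

```bash
python3 st.py
```

```text
[-0.5956  0.1532  2.1336  0.1527  0.33    1.3427] [ 0.555  -0.2241  0.033 ] 61.424868060530756 49.995179772377014 [ 0.0197 -0.1142 -4.8482] [0.4283 0.6355 0.0412]
pitch 30.392638666802668 grasp [ 0.5515 -0.2222  0.0399]
1mm down in tool [-0.0005  0.      0.0009]
```

Scaled: 0.0009 m / 0.8 = 0.0011, -0.0005 m / 0.8 = -0.0006.

>>> apply_moves(commands="-0.0003 0 0.0006 0 0 0 0.05;-0.0006 0 0.0011 0 0 0 0.05;-0.0006 0 0.0011 0 0 0 0.05")

```text
time_s: 27.55
tool_pos: [0.555, -0.2241, 0.0319]
tcp_rot: [2.823, -0.719, 0.767]
wrist_force: [0.2, 1.0, -4.2]
width: 0.658
finger_force: 50.0
```

Scaled: 0.0009 m / 0.8 = 0.0011, -0.0005 m / 0.8 = -0.0006.

>>> apply_moves(commands="-0.0003 0 0.0006 0 0 0 0.05;-0.0006 0 0.0011 0 0 0 0.05;-0.0006 0 0.0011 0 0 0 0.05")

```text
time_s: 27.92
tool_pos: [0.5553, -0.2243, 0.0312]
tcp_rot: [2.823, -0.719, 0.768]
wrist_force: [0.4, 1.1, -3.5]
width: 0.656
finger_force: 50.0
```

```bash
python3 st.py
```

```text
[-0.5956  0.1578  2.1332  0.1547  0.3252  1.3405] [ 0.5553 -0.2243  0.0312] 61.65718891982228 49.99701842665672 [ 0.4054  1.1314 -3.5203] [ 0.2968  0.5483 -0.0021]
pitch 30.433403411455252 grasp [ 0.5517 -0.2224  0.0381]
1mm down in tool [-0.0005  0.      0.0009]
```

Scaled: 0.0007 m / 0.8 = 0.0009, -0.0004 m / 0.8 = -0.0005.

>>> apply_moves(commands="-0.0003 0 0.0005 0 0 0 0.05;-0.0005 0 0.0009 0 0 0 0.05;-0.0005 0 0.0009 0 0 0 0.05")

```text
time_s: 28.3
tool_pos: [0.5557, -0.2246, 0.0311]
tcp_rot: [2.822, -0.718, 0.769]
wrist_force: [-3.4, 1.5, 4.7]
width: 0.658
finger_force: 50.0
```

```bash
python3 st.py
python3 - <<'E'
from h import *
im,w=cloud('side')
R,G,B=[im[...,i].astype(int) for i in (2,1,0)]
q=w[(B-R>50)&(abs(w[...,0]-.55)<.1)&(abs(w[...,1]+.22)<.1)&(w[...,2]>.015)]
t=q[q[:,2]>.045];A=np.c_[t[:,:2]-t[:,:2].mean(0),np.ones(len(t))];print('top plane',np.linalg.lstsq(A,t[:,2],rcond=None)[0])
E
```

```text
[-0.5955  0.159   2.1326  0.1554  0.3233  1.3396] [ 0.5557 -0.2246  0.0311] 61.86120905235598 50.00395640730858 [-3.3644  1.5119  4.6873] [ 0.1542  0.4213 -0.0113]
pitch 30.503997396701205 grasp [ 0.5522 -0.2226  0.038 ]
1mm down in tool [-0.0005  0.      0.0009]
top plane [ 0.0021 -0.0057  0.0503]
```

Firm contact and level. Release and retreat along the tool axis.

>>> apply_moves(commands="0 0 0 0 0 0 0.07;0 0 0 0 0 0 0.08;0 0 0 0 0 0 0.094;0 0 0 0 0 0 0.094;0 0 -0.025 0 0 0 0.094")

```text
time_s: 28.98
tool_pos: [0.5456, -0.219, 0.0464]
tcp_rot: [2.825, -0.72, 0.764]
wrist_force: [-0.8, -0.1, -0.3]
width: 0.998
finger_force: 0.0
```

Scaled: -0.17 m / 0.8 = -0.2125, -0.15 m / 0.8 = -0.1875.

>>> apply_moves(commands="0 0 -0.0625 0 0 0 0.094;0 0 -0.125 0 0 0 0.094;0 0 -0.1875 0 0 0 0.094;0 0 -0.2125 0 0 0 0.094;0 0 -0.2125 0 0 0 0.094")

```text
time_s: 29.6
tool_pos: [0.4712, -0.1786, 0.1961]
tcp_rot: [2.82, -0.718, 0.773]
wrist_force: [0.4, 0.2, 0.2]
width: 1.002
finger_force: 0.0
```

```bash
python3 st.py
python3 - <<'E'
from fit import *
for n in ('side','top'):
    im,w=cloud(n);cv2.imwrite(f'pics/{n}13.png',im)
    R,G,B=[im[...,i].astype(int) for i in (2,1,0)]
    q=w[(B-R>50)&(abs(w[...,0]-.55)<.1)&(abs(w[...,1]+.22)<.1)&(w[...,2]>.015)]
    t=q[q[:,2]>.045];A=np.c_[t[:,:2]-t[:,:2].mean(0),np.ones(len(t))];print(n,len(t),'top plane',np.linalg.lstsq(A,t[:,2],rcond=None)[0],t.mean(0))
    print(fit(load([n+'13']),[.555,-.224,-.5],(.14,.062,.04),.012))
    for k in ('casting','wedge','sanding_block'):
        b=env.boxes_of(n,k); print(k,[np.round(x['location'],3) for x in b[:2]])
E
```

```text
[-0.6221 -0.4287  2.2927  0.0922  0.7481  1.3967] [ 0.4712 -0.1786  0.1961] 94.18617323686085 0.0 [0.4423 0.1587 0.1768] [0.1336 0.1531 0.0036]
pitch 30.649639769727163 grasp [ 0.4676 -0.1766  0.203 ]
1mm down in tool [-0.0005 -0.      0.0009]
side 929 top plane [0.0019 0.0024 0.0506] [ 0.5576 -0.2316  0.0506]
(array([ 0.556 , -0.2279, -0.4849]), np.float64(-59.53171749604785))
casting [array([0.718, 0.039, 0.017]), array([ 0.348, -0.405,  0.031])]
wedge [array([ 0.701, -0.065,  0.024])]
sanding_block [array([ 0.35 , -0.405,  0.03 ])]
top 1088 top plane [0.0022 0.     0.0522] [ 0.5551 -0.223   0.0522]
(array([ 0.5587, -0.2242, -0.4994]), np.float64(-60.63146064562114))
casting [array([0.713, 0.055, 0.019])]
wedge [array([ 0.701, -0.054,  0.024])]
sanding_block [array([ 0.348, -0.389,  0.029])]
```

The holder is flat, its underside at 52 mm and within a few mm of the board centre. The bystanders have not moved.

```bash
python3 -c "
from cell import env
print(env.finish_job())"
```

```text
the job is handed in; nothing more can be done
None
```

The job is handed in: the tile is shut inside the holder, which lies upside down and level a few mm from the board's centre, with the bystanders unmoved; the hand-in returned no verdict.

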